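# Clear the slide warmer and clip its sensor on

## Robot

A 6-joint arm with a two-finger parallel gripper is mounted at the origin on the work surface. World frame = base frame: x ahead of the robot, y to its left, z up, the work surface at z = 0. Lengths are in mm, angles in rad, forces in N, time in s.
With the tool pointing down it reaches from about 350 to 775 mm from the base axis. Payload 7.3 kg.
Tool frame: the origin (TCP) lies at the very end of the fingers, on their centre line; the grasp point (between the pads) lies 19 mm behind it (bot.grasp_offset is the distance from the TCP to the grasp point, in mm); z points along the fingers, y is the direction in which the jaws open and shut (so a half turn about z gives the same grasp; the last joint's range is limited). The gripper opens to 92 mm and grips with 3 to 60 N. Pads are 19 mm wide; open, the fingers measure 130 mm over their backs; the gripper's body (75 mm by 190 mm) begins 47 mm behind the grasp point.
Start: joints at [1.135, 0.342, 1.524, -0, 1.275, -0.146], TCP at [150.009, 503.132, 226.741] pointing down, gripper open.
Joint ranges: [-2.53, 2.53], [-0.77, 2.02], [0.04, 2.7], [-1, 4.14], [0.28, 2.66], [-3.11, 3.11]. Speed limits (rad/s): [2.57, 2.57, 3.14, 3.14, 3.14, 3.14].

## Interface

Orientations are given as [roll, pitch, yaw] about the fixed x, y, z axes, in that order (R = Rz(yaw) Ry(pitch) Rx(roll)).
In Python, from plant import bot gives the robot as it stands.
- The arm moves only by the tool servo_tool, never from a script. Its arguments are lists of equal length, an entry for each row: "angular": the turn, a rotation vector about the world's x, y, z in degrees, a list of three; "slide": the shift along the world's x, y, z in mm, a list of three; "grip": the opening, from -1 (shut) to 1 (fully open), so that 0 is half open. In form: {"angular": [[ax, ay, az], ...], "slide": [[dx, dy, dz], ...], "grip": [grip, ...]}. A call has 1 to 10 rows; each row is the pose to reach, as a shift and turn from the pose commanded when the call began; what a row does not reach only later rows make up. A row lasts 1/12 s, in which the tool goes at most 41.7 mm and 7.16 degrees, less where a joint would pass 70% of its speed; a pose out of reach is approached as far as the arm can. A call with a gripper value outside its range is refused whole. The fingers move at their own pace and stop on an object; the grip force is fixed at half the most. Time passes only in rows, so rows that repeat a pose let the fingers close. It gives the time, the measured TCP pose, the force and the opening at its end, in the units of the state.
- bot.get_obs(): the state, without advancing time (a new reading comes with each control period).
- bot.capture(name): name is "scene" or "top"; returns a dict with "img" (480x640x3 uint8, blue, green, red), "range_z" (480x640 float32, mm along the optical axis (not along the pixel's ray), 0 where there is no reading), "fov_y" (degrees; the focal length in pixels is half the picture's height over the tangent of half this angle, whatever the lens; pixels are square), "cx", "cy" (the principal point, pixels), "dist" ([k1, k2, p1, p2, k3] as OpenCV has them; the pictures are not rectified), "R" (3x3) and "t" (3): a world point X has camera coordinates R X + t. Camera axes: x right, y down, z forward; pixel columns grow to the right and rows downward; lengths in mm; the calibration is good to about 2 mm. A picture is of the moment at which its call begins.
- bot.close_job(): hands the job in, once; it reports no verdict.
The state is a dict: "time": time; "joint_positions": joint angles; "dq": joint speeds; "tau": joint torques, N m; "tool_pos": TCP position; "tcp_rot": TCP orientation; "contact_force": force on the tool from outside, world axes, zero at the start; "moment": the same for the moment, N m; "grip_width": finger opening in mm.
Only numpy, scipy, OpenCV 4.12 (cv2) and the standard library are available. Lean on these libraries where they do the work, as an engineer would, in place of code of your own. Each camera call takes 0.05 s, during which the arm holds its last target.

## Task

Get the slide warmer ready: with the brush, sweep the three stray vial caps off the plate into the grey catch tray at its end (do not touch them with the gripper) and stand the brush upright back on the middle of its green mat. Then squeeze the sprung sensor clip off its stand and clip it upright on the warmer's tall lip, all of its jaws on the blue band, pushed down until its white barrel sits on the edge, and let go. Leave the other things on the bench where they are.

Things in the scene. Friction and masses are not known exactly. Their poses are not given: they have to be found in the camera images.
- warmer: Slide warmer, fixed, small yaw. Origin on the bench under the centre of its heated aluminium plate, 140 mm (x) by 200 mm (y), flat top 45 mm above the bench. Far side (+x): upright steel lip 5 mm thick, middle plane at x = +67.5 mm, top 80 mm above the bench. Near side (-x): low lip 8 mm above the plate. -y end open. +y end (y = +100 mm): plate drops off into the catch tray.
- tray (a point): Centre of the grey catch tray's inner floor, 6 mm above the bench, beyond the plate's +y end; inside 132 mm (warmer x) by 116 mm (warmer y); walls reach 40 mm above the bench, 5 mm lower than the plate. Axes as the warmer.
- band_top (a point): Middle, on the top edge, of the blue band painted on the warmer's upright lip (5 mm thick, top 80 mm above the bench, 35 mm above the plate). The band is 56 mm long; its place along the lip varies. Axes: y along the lip, x across it, z up.
- mat: Flat green rest mat for the brush, fixed, 150 mm (x) by 100 mm (y), 3 mm thick; origin at the centre of its underside on the bench.
- stand: Storage stand for the clip, fixed: black base 90 x 90 x 14 mm with an upright steel strip 5 mm thick (x) and 80 mm long (y), top edge 65 mm above the bench; origin on the bench under its centre.
- brush_handle (a point): On the axis of the brush's upright wooden handle, 85 mm above the bristle bottom. 140 g; stands by itself on stiff dark bristles on its mat. Head 110 mm wide (its x), 36 mm thick (its y), 48 mm high; handle 26 (x) by 22 mm (y), from 48 to 110 mm above the bristle bottom. z up the handle. Sweep across the 36 mm thickness.
- clip_barrel (a point): Centre of the sensor clip's white barrel (its pivot). At the start the clip (65 g) grips the stand's strip, upright, jaws down. z up; y along the barrel (18 mm thick, 42 long) and the gripped edge; x across the jaws. The barrel's underside, 9 mm below, rests on the edge; steel jaws 24 mm wide reach 34 mm below. Axes are one lever's: they tilt by half the joint angle when squeezed.
- clip_jaw (a joint): Opening of the sprung clip, rad: 0 gripping a 5 mm edge, -0.14 shut on nothing, 0.64 squeezed fully open against a stop (levers upright and parallel, about 25 mm over the outside; jaw tips about 25 mm apart). Needs about 11 N on the levers 35 mm above the barrel centre; shuts with about 5 N when let go.
- cap_a_mid (a point): Centre of the stray red vial cap, a plastic disc 22 mm across and 14 mm high, 12 g, lying on the warmer's plate at the start.
- cap_b_mid (a point): Centre of the stray yellow vial cap, a plastic disc 22 mm across and 14 mm high, 12 g, lying on the warmer's plate at the start.
- cap_c_mid (a point): Centre of the stray blue vial cap, a plastic disc 22 mm across and 14 mm high, 12 g, lying on the warmer's plate at the start.
- dishes: Bystander, to be left alone: two stacked clear round culture dishes, 90 mm across, 32 mm high, beyond the warmer; origin under its centre.
- timer: Bystander, to be left alone: small grey bench timer, 35 x 60 x 22 mm high, in front of the warmer; origin under its centre.
- amber_bottle: Bystander, to be left alone: amber glass bottle with black cap, 66 mm across, 150 mm high, beyond the warmer; origin under its centre.
- sample_pot: Bystander, to be left alone: white sample pot with red lid, 48 mm across, 50 mm high, beyond the warmer; origin under its centre.
- tube_rack: Bystander, to be left alone: yellow tube rack, 60 x 110 mm, 54 mm high with its tube caps; origin under its centre.
- cap_a: The same cap's body; origin at the centre of its underside.
- cap_b: The same cap's body; origin at the centre of its underside.
- cap_c: The same cap's body; origin at the centre of its underside.
- brush: The brush's body; origin at the centre of the bristle bottom; axes as its handle.
- clip: The clip's body; origin midway between the jaw tips, 34 mm below the barrel's centre; axes as the barrel. Its two orange finger levers, 24 mm wide, slope up and outward along x to tops 51 mm above the barrel's centre, 53 mm apart over the outside when gripping a 5 mm edge. Squeeze them together along x.

How it is judged:
By the outcome, as a careful person would: the job done as asked, in the order asked, and still so for the second after the job is handed in, with the robot touching nothing.
It also fails if it takes over 67 s, if anything falls off the work surface, if the arm or the gripper's body presses on something with over 40 N, if the wrist force passes 120 N, or if a joint passes its speed limit or range.

## Working session

There is one attempt and no reset: what is moved stays moved. The work goes in short steps, Python scripts to look and compute and a tool call to move; the robot and the scene stay as the last step left them, time stands still between calls to the robot, and variables do not carry over. Pictures are saved under pics/ and viewed, and the job is handed in when it is done.

Besides the shell and the picture viewer there is one more tool, called in YAML: its name, and indented under it one key for each argument. servo_tool: Moves the arm, as the interface text tells. Its arguments: {"type":"object","properties":{"angular":{"type":"array","items":{"type":"array","items":{"type":"number"}}},"slide":{"type":"array","items":{"type":"array","items":{"type":"number"}}},"grip":{"type":"array","items":{"type":"number"}}},"required":["angular","slide","grip"]}

```bash
ls; mkdir -p pics
cat > h.py <<'E'
import numpy as np, cv2, pickle
from plant import bot
def cap(n,tag):
    c=bot.capture(n); pickle.dump(c,open(f'pics/{tag}.pkl','wb')); cv2.imwrite(f'pics/{tag}.png',c['img']); return c
def K(c):
    f=240/np.tan(np.radians(c['fov_y'])/2); return np.array([[f,0,c['cx']],[0,f,c['cy']],[0,0,1]])
def cloud(c):
    h,w=c['range_z'].shape
    u,v=np.meshgrid(np.arange(w),np.arange(h))
    p=np.stack([u,v],-1).reshape(-1,1,2).astype(np.float64)
    n=cv2.undistortPoints(p,K(c),np.array(c['dist'],float)).reshape(h,w,2)
    z=c['range_z'][...,None]
    P=np.concatenate([n*z,z],-1)
    W=(P-np.array(c['t']))@np.array(c['R'])
    W[c['range_z']==0]=np.nan
    return W
def proj(c,X):
    R=np.array(c['R'],float);rv=cv2.Rodrigues(R)[0]
    return cv2.projectPoints(np.array(X,float).reshape(-1,1,3),rv,np.array(c['t'],float),K(c),np.array(c['dist'],float))[0].reshape(-1,2)
def load(t): return pickle.load(open(f'pics/{t}.pkl','rb'))
E
python3 - <<'E'
from h import *
for n in('scene','top'):
    c=cap(n,n+'0'); print(n,c['fov_y'],c['cx'],c['cy'],c['dist'],-np.array(c['R']).T@c['t'])
o=bot.get_obs(); print({k:np.round(v,3) for k,v in o.items()}, bot.grasp_offset)
E
```

```text
pics
scene 51.12231038349276 318.07828296042874 245.38779169237998 [0.0143811 0.        0.        0.        0.       ] [1422.9380306  -166.84973869  651.41760415]
top 50.83011840758907 316.6367866250415 243.8419117016622 [0.01422548 0.         0.         0.         0.        ] [ 425.9705804    14.2112282  1174.09370121]
{'time': np.float64(0.1), 'joint_positions': array([ 1.135,  0.343,  1.525,  0.   ,  1.275, -0.146]), 'dq': array([-0.001, -0.002, -0.001,  0.001, -0.001, -0.   ]), 'tau': array([ 3.000e-03, -4.320e+01, -2.447e+01,  7.200e-02,  5.300e-02,
       -0.000e+00]), 'tool_pos': array([149.868, 502.8  , 226.128]), 'tcp_rot': array([-3.14 , -0.   ,  2.852]), 'contact_force': array([-0.674,  0.238,  0.242]), 'moment': array([-0.042, -0.001, -0.002]), 'grip_width': np.float64(91.865)} 18.8
```

View pics/scene0.png

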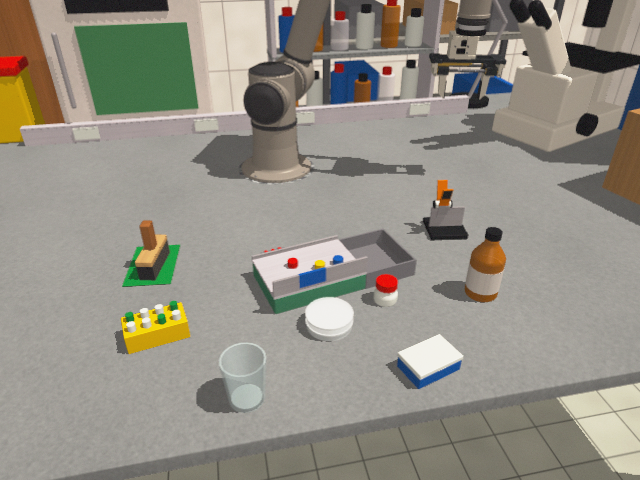

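View pics/top0.png

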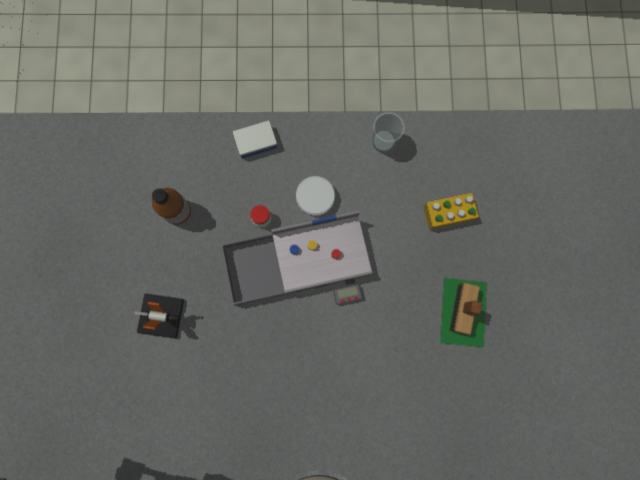

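```bash
cat > m.py <<'E'
from h import *
c=load('top0'); W=cloud(c); im=c['img']; hsv=cv2.cvtColor(im,cv2.COLOR_BGR2HSV).astype(int)
s=load('scene0'); WS=cloud(s)
def box(W,m): 
    P=W[m]; P=P[~np.isnan(P).any(1)]; return P
def rect(P,n):
    r=cv2.minAreaRect(P[:,:2].astype(np.float32)); print(n,len(P),'c',np.round(r[0],1),'size',np.round(r[1],1),'ang',round(r[2],2),'z',np.round(np.percentile(P[:,2],[5,50,95]),1))
u,v=np.meshgrid(np.arange(640),np.arange(480))
def reg(a,b,cc,d): return (u>=a)&(u<=b)&(v>=cc)&(v<=d)
z=W[...,2]
rect(box(W,reg(435,495,270,355)&(hsv[...,0]>50)&(hsv[...,0]<75)&(hsv[...,1]>150)),'mat')
rect(box(W,reg(220,380,200,310)&(abs(z-45)<2.5)),'plate')
rect(box(W,reg(265,365,205,240)&(z>70)&(z<90)),'liptop')
rect(box(W,reg(220,290,235,300)&(z>2)&(z<10)),'trayfloor')
rect(box(W,reg(220,380,200,310)&(z>53)&(z<63)),'caps')
rect(box(W,reg(130,190,285,345)&(z>9)&(z<17)),'standbase')
rect(box(W,reg(440,500,270,350)&(z>40)&(z<60)),'brushhead')
rect(box(W,reg(440,500,270,350)&(z>100)),'brushtop')
rect(box(W,reg(130,190,285,345)&(z>68)),'clip')
for n,h0,h1 in(('yellow',20,32),('blue',105,125)):
    m=reg(280,350,232,265)&(hsv[...,0]>h0)&(hsv[...,0]<h1)&(hsv[...,1]>120);P=box(W,m&(z>54)); print(n,P.mean(0))
m=reg(280,350,232,265)&((hsv[...,0]<8)|(hsv[...,0]>172))&(hsv[...,1]>120);P=box(W,m&(z>54)); print('red',P.mean(0))
m=reg(300,345,212,226)&(hsv[...,0]>100)&(hsv[...,0]<125)&(hsv[...,1]>120);P=box(W,m);print('band top',P.min(0),P.max(0),len(P))
hs=cv2.cvtColor(s['img'],cv2.COLOR_BGR2HSV).astype(int)
m=reg(295,330,262,292)&(hs[...,0]>100)&(hs[...,0]<125)&(hs[...,1]>120);P=box(WS,m);print('band scene',P.min(0),P.max(0),P.mean(0),len(P))
zz=WS[...,2]
rect(box(WS,reg(240,370,240,310)&(abs(zz-45)<2.5)),'S plate')
def crop(c,a,b,cc,d,k,n): cv2.imwrite(n,cv2.resize(c['img'][cc:d,a:b],None,fx=k,fy=k,interpolation=cv2.INTER_CUBIC))
crop(c,220,380,190,310,5,'pics/z1.png'); crop(s,400,480,170,250,7,'pics/z2.png');crop(c,120,220,280,350,7,'pics/z3.png')
E
python3 m.py
```

```text
mat 875 c [ 455.4 -341.1] size [ 95.1 145.2] ang 83.31 z [-0.3  3.3  6.7]
plate 3697 c [612.3  50.3] size [207.6 319.5] ang 11.85 z [42.9 45.1 47.1]
liptop 289 c [657.5  -0.8] size [  7.7 199.2] ang 11.52 z [71.9 79.1 83.1]
trayfloor 2704 c [564.5 139.6] size [155.3 161.6] ang 0.71 z [2.8 6.  9.2]
caps 426 c [619.2  11.5] size [205.9 238.6] ang 11.32 z [53.4 57.7 61.9]
standbase 1053 c [456.2 352. ] size [90.8 91.8] ang 81.53 z [10.4 13.8 16.5]
brushhead 696 c [ 463.7 -334. ] size [ 37.8 109.9] ang 75.23 z [45.5 51.1 54.7]
brushtop 147 c [ 463.4 -334.5] size [23.  25.6] ang 73.45 z [104.  112.4 116.1]
clip 421 c [449.1 347.1] size [56.1 67.3] ang 22.09 z [ 77.   87.7 126.1]
yellow [606.63762513   6.31868136  59.00411487]
blue [597.31076641  46.29789262  59.4727312 ]
red [586.34546515 -46.96703203  59.47079898]
band top [654.30331422 -45.6789339   69.4337619 ] [667.79221275   3.51996795  83.76467283] 65
band scene [655.38233907 -44.42035689  49.42325581] [670.60555723   9.16581905  82.07700685] [663.31973829 -17.36088916  67.46088973] 358
S plate 2252 c [593.  -11.8] size [142.2 201.4] ang 11.56 z [43.2 44.9 46.9]
```

View pics/z1.png

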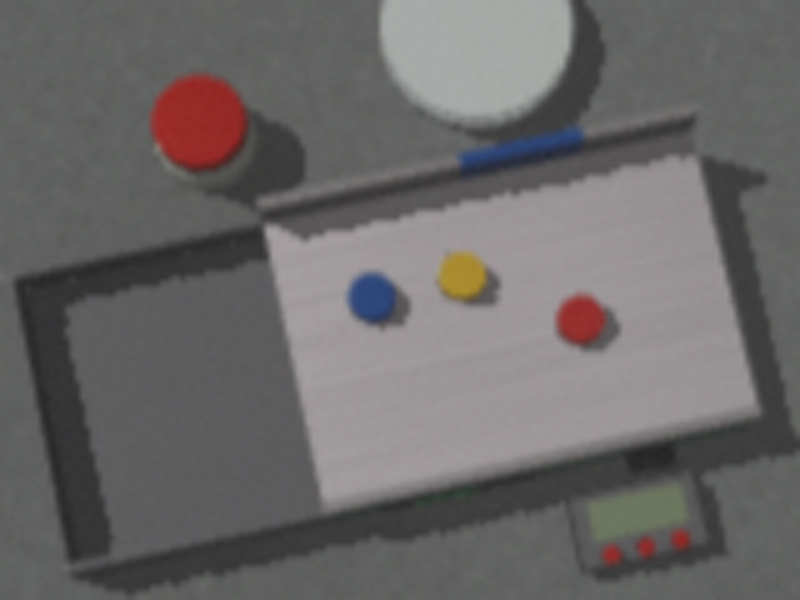

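View pics/z2.png

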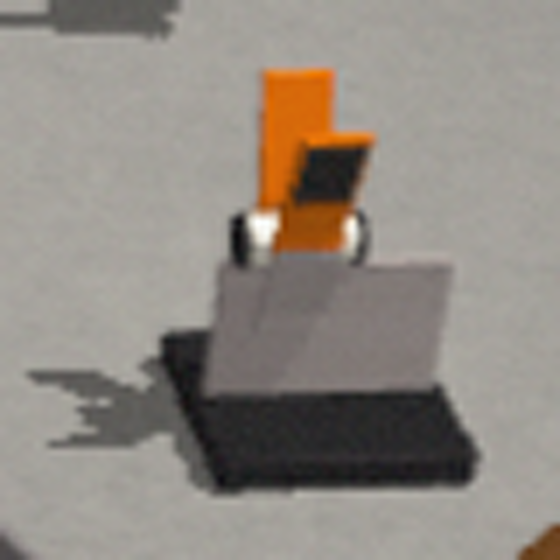

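View pics/z3.png

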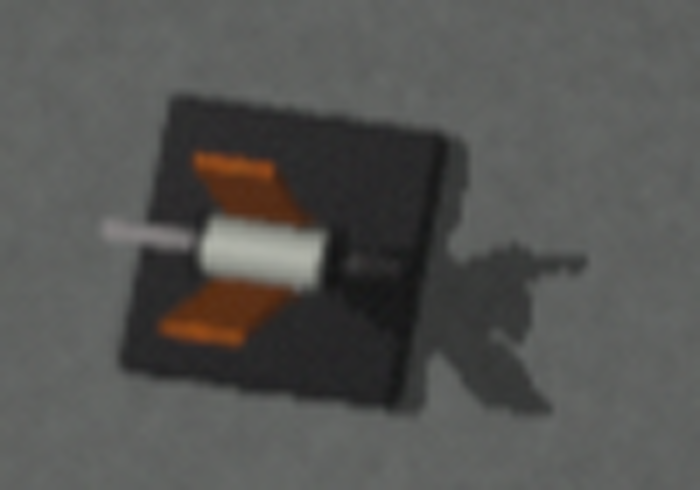

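servo_tool:
  angular:
    - [0,0,1.8]
    - [0,0,1.8]
    - [0,0,1.8]
    - [0,0,1.8]
    - [0,0,1.8]
    - [0,0,1.8]
    - [0,0,1.8]
    - [0,0,1.8]
    - [0,0,1.8]
    - [0,0,1.8]
  slide:
    - [300,-403,0]
    - [300,-403,0]
    - [300,-403,0]
    - [300,-403,0]
    - [300,-403,0]
    - [300,-403,0]
    - [300,-403,0]
    - [300,-403,0]
    - [300,-403,0]
    - [300,-403,0]
  grip: [1,1,1,1,1,1,1,1,1,1]

```text
time: 0.93
tool_pos: [399.4, 167.0, 226.7]
tcp_rot: [3.141, -0.0, 2.883]
contact_force: [0.6, 1.3, -0.1]
grip_width: 91.8
```

```bash
cat > st.py <<'E'
from plant import bot
import numpy as np
o=bot.get_obs();print(*[np.round(o[k],3) for k in('time','tool_pos','tcp_rot','joint_positions','contact_force','moment','grip_width')]);print('yaw deg',np.degrees(o['tcp_rot'][2]))
E
python3 st.py
cat > fit.py <<'E'
from m import *
# warmer rect fit: plate from scene and top restricted
o=np.array([592,-13.]);a=np.radians(11.55)
def w(P,o=o,a=a):
    d=P[...,:2]-o; return np.stack([d[...,0]*np.cos(a)+d[...,1]*np.sin(a),-d[...,0]*np.sin(a)+d[...,1]*np.cos(a)],-1)
for n,W_ in(('top',W),('scene',WS)):
    L=w(W_); zz=W_[...,2]
    m=(np.abs(L[...,0])<58)&(np.abs(zz-45)<4)&(np.abs(L[...,1])<130); P=L[m]; print(n,'plate y',np.percentile(P[:,1],[0.3,99.7]))
    m=(np.abs(L[...,1])<90)&(zz>76)&(zz<84)&(abs(L[...,0]-67)<15); P=L[m]; print(' lip x', np.percentile(P[:,0],[2,50,98]),'y',)
    m=(zz>72)&(zz<86)&(abs(L[...,0]-67)<12)&(np.abs(L[...,1])<130); P=L[m]; print(' lip y', np.percentile(P[:,1],[.5,99.5])); print(' lip slope deg',np.degrees(np.polyfit(P[:,1],P[:,0],1)[0]))
    m=(zz>49)&(zz<55)&(abs(L[...,0]+67)<15)&(np.abs(L[...,1])<90); P=L[m]; print(' nearlip x',len(P), np.percentile(P[:,0],[2,50,98]) if len(P) else '')
E
python3 fit.py | tail -12
```

```text
0.933 [399.43  166.98  226.687] [ 3.141 -0.     2.883] [ 0.218  0.173  1.757  0.     1.212 -1.094] [ 0.576  1.326 -0.118] [0.036 0.017 0.047] 91.806
yaw deg 165.1914495094142
band scene [655.38233907 -44.42035689  49.42325581] [670.60555723   9.16581905  82.07700685] [663.31973829 -17.36088916  67.46088973] 358
S plate 2252 c [593.  -11.8] size [142.2 201.4] ang 11.56 z [43.2 44.9 46.9]
top plate y [-101.19964076   97.56326996]
 lip x [63.52141002 66.5381633  69.67687673] y
 lip y [-99.63031057  97.87064736]
 lip slope deg -0.39215446938221077
 nearlip x 165 [-71.05210153 -68.10333473 -54.52646542]
scene plate y [-98.99964031 100.7792566 ]
 lip x [63.24281709 68.31873489 71.27820458] y
 lip y [-97.49018397 100.31129255]
 lip slope deg -0.2392327338031263
 nearlip x 208 [-72.52889013 -67.03679395 -63.00477198]
```

servo_tool:
  angular:
    - [0,0,0]
    - [0,0,0]
    - [0,0,0]
    - [0,0,0]
    - [0,0,0]
    - [0,0,0]
    - [0,0,0]
    - [0,0,0]
    - [0,0,0]
    - [0,0,0]
  slide:
    - [64,-501,0]
    - [64,-501,0]
    - [64,-501,0]
    - [64,-501,0]
    - [64,-501,0]
    - [64,-501,0]
    - [64,-501,0]
    - [64,-501,0]
    - [64,-501,0]
    - [64,-501,0]
  grip: [1,1,1,1,1,1,1,1,1,1]

```text
time: 1.77
tool_pos: [451.2, -246.5, 226.5]
tcp_rot: [3.141, -0.0, 2.883]
contact_force: [1.1, -0.3, 0.7]
grip_width: 91.7
```

```bash
python3 st.py
```

```text
1.767 [ 451.182 -246.481  226.457] [ 3.141 -0.     2.883] [-0.649  0.323  1.553  0.     1.266 -1.961] [ 1.075 -0.289  0.711] [-0.008 -0.097  0.019] 91.657
yaw deg 165.16948090024258
```

servo_tool:
  angular:
    - [0,0,0]
    - [0,0,0]
    - [0,0,0]
    - [0,0,0]
    - [0,0,0]
    - [0,0,0]
    - [0,0,0]
    - [0,0,0]
    - [0,0,0]
    - [0,0,0]
  slide:
    - [6,-41,0]
    - [12,-82,0]
    - [12.3,-87.8,0]
    - [12.3,-87.8,-20]
    - [12.3,-87.8,-40]
    - [12.3,-87.8,-60]
    - [12.3,-87.8,-75]
    - [12.3,-87.8,-85]
    - [12.3,-87.8,-90]
    - [12.3,-87.8,-90]
  grip: [1,1,1,1,1,1,1,1,1,1]

```text
time: 2.6
tool_pos: [463.6, -331.6, 135.8]
tcp_rot: [3.141, -0.002, 2.883]
contact_force: [-0.5, 0.3, 0.2]
grip_width: 91.7
```

```bash
python3 st.py; python3 -c "
from h import *
cap('scene','s1');c=cap('top','t1')
cv2.imwrite('pics/s1z.png',cv2.resize(load('s1')['img'][150:330,80:240],None,fx=3.3,fy=3.3))
cv2.imwrite('pics/t1z.png',cv2.resize(c['img'][230:400,400:560],None,fx=3.3,fy=3.3))"
```

```text
2.6 [ 463.558 -331.648  135.786] [ 3.141e+00 -2.000e-03  2.883e+00] [-0.755  0.509  1.525  0.     1.11  -2.068] [-0.538  0.313  0.157] [ 0.02  -0.014 -0.021] 91.678
yaw deg 165.20739736522404
```

View pics/s1z.png

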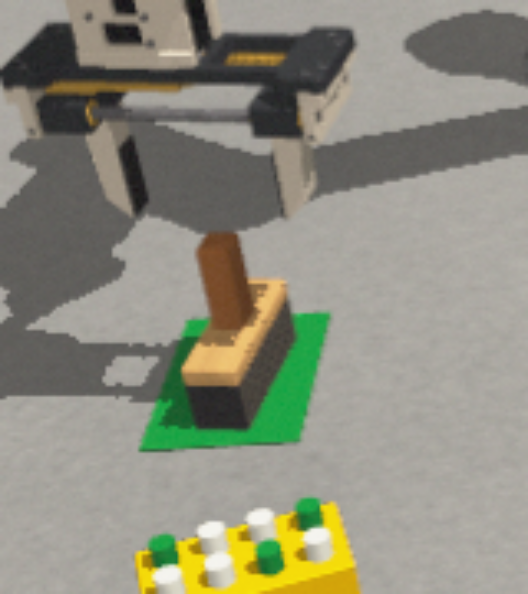

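View pics/t1z.png

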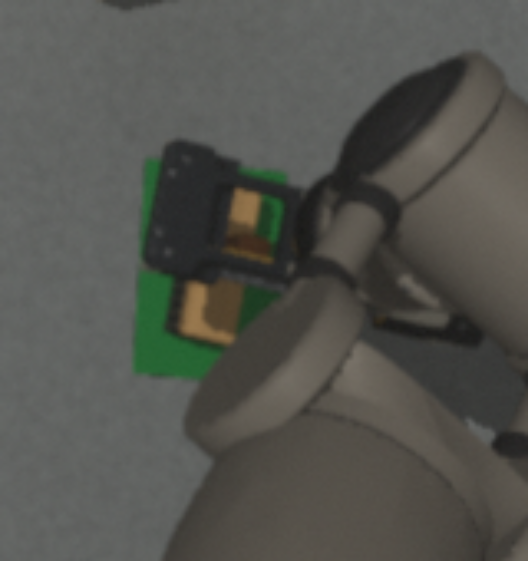

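servo_tool:
  angular:
    - [0,0,0]
    - [0,0,0]
    - [0,0,0]
    - [0,0,0]
    - [0,0,0]
    - [0,0,0]
    - [0,0,0]
    - [0,0,0]
    - [0,0,0]
    - [0,0,0]
  slide:
    - [0,0,-20]
    - [0,0,-40]
    - [0,0,-55]
    - [0,0,-64]
    - [0,0,-69]
    - [0,0,-69]
    - [0,0,-69]
    - [0,0,-69]
    - [0,0,-69]
    - [0,0,-69]
  grip: [1,1,1,1,1,1,-1,-1,-1,-1]

```text
time: 3.53
tool_pos: [464.2, -332.5, 68.5]
tcp_rot: [-3.141, 0.001, 2.883]
contact_force: [-0.4, -0.5, -0.4]
grip_width: 69.5
```

servo_tool:
  angular:
    - [0,0,0]
    - [0,0,0]
    - [0,0,0]
    - [0,0,0]
    - [0,0,0]
    - [0,0,0]
  slide:
    - [0,0,0]
    - [0,0,0]
    - [0,0,0]
    - [0,0,0]
    - [0,0,0]
    - [0,0,0]
  grip: [-1,-1,-1,-1,-1,-1]

```text
time: 4.03
tool_pos: [463.9, -332.2, 67.7]
tcp_rot: [3.141, -0.0, 2.883]
contact_force: [-0.5, -0.7, 0.8]
grip_width: 29.3
```

```bash
python3 st.py; python3 -c "
from h import *
cap('scene','s2');c=cap('top','t2')
cv2.imwrite('pics/s2z.png',cv2.resize(load('s2')['img'][150:330,80:240],None,fx=3.3,fy=3.3))"
```

```text
4.033 [ 463.896 -332.176   67.714] [ 3.141 -0.     2.883] [-0.756  0.592  1.595  0.     0.955 -2.068] [-0.491 -0.697  0.769] [-0.103  0.088 -0.023] 29.317
yaw deg 165.19605915423037
```

View pics/s2z.png

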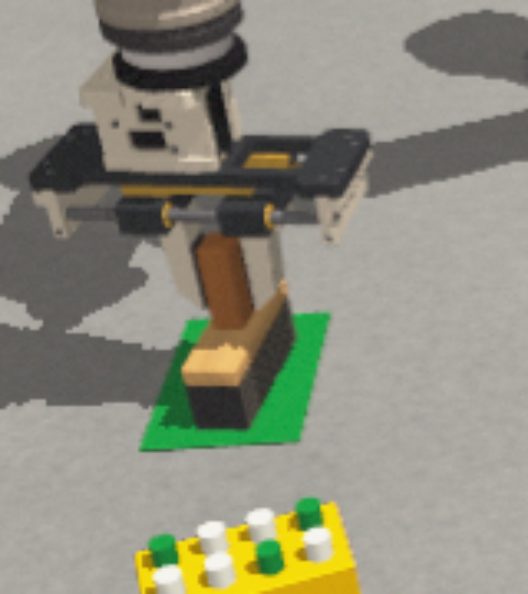

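servo_tool:
  angular:
    - [0,0,0]
    - [0,0,0]
    - [0,0,0]
    - [0,0,0]
  slide:
    - [0,0,0]
    - [0,0,0]
    - [0,0,0]
    - [0,0,0]
  grip: [-1,-1,-1,-1]

```text
time: 4.47
tool_pos: [463.9, -332.3, 67.8]
tcp_rot: [-3.142, 0.0, 2.883]
contact_force: [-0.9, -1.5, -0.2]
grip_width: 22.0
```

```bash
python3 st.py; python3 -c "
from h import *
cap('scene','s3')
W=cloud(load('s3')); c=load('s3')
cv2.imwrite('pics/s3z.png',cv2.resize(load('s3')['img'][150:330,80:240],None,fx=3.3,fy=3.3))"
```

```text
4.467 [ 463.944 -332.307   67.762] [-3.142  0.     2.883] [-0.756  0.592  1.595 -0.     0.955 -2.068] [-0.879 -1.473 -0.214] [-0.1    0.023  0.016] 21.96
yaw deg 165.19747833953957
```

View pics/s3z.png

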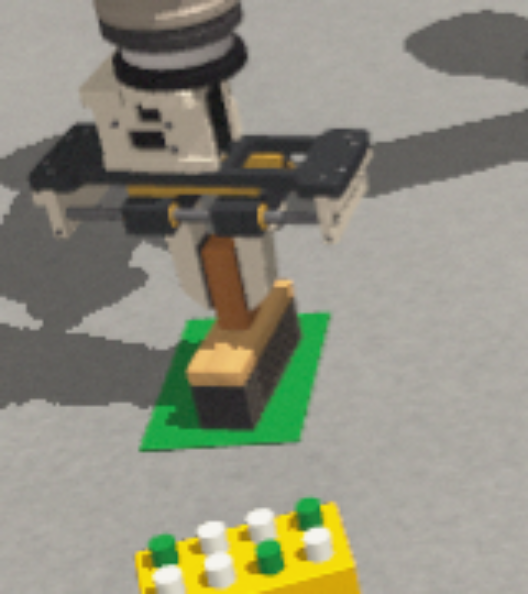

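servo_tool:
  angular:
    - [0,0,0]
    - [0,0,0]
    - [0,0,0]
    - [0,0,3]
    - [0,0,7]
    - [0,0,11]
    - [0,0,15]
    - [0,0,19]
    - [0,0,23]
    - [0,0,26.5]
  slide:
    - [0,0,20]
    - [0,0,50]
    - [0,0,85]
    - [10,18,112]
    - [27,46,112]
    - [45,76,112]
    - [64,108,112]
    - [82,140,112]
    - [100,171,112]
    - [118,202,112]
  grip: [-1,-1,-1,-1,-1,-1,-1,-1,-1,-1]

```text
time: 5.35
tool_pos: [582.2, -128.3, 179.5]
tcp_rot: [3.141, -0.001, -2.934]
contact_force: [0.1, -0.7, -1.3]
grip_width: 22.3
```

servo_tool:
  angular:
    - [0,0,0]
    - [0,0,0]
    - [0,0,0]
    - [0,0,0]
    - [0,0,0]
    - [0,0,0]
  slide:
    - [15,26,0]
    - [25.5,43,0]
    - [25.5,43,-15]
    - [25.5,43,-30]
    - [25.5,43,-35]
    - [25.5,43,-35]
  grip: [-1,-1,-1,-1,-1,-1]

```text
time: 5.85
tool_pos: [606.2, -86.7, 142.8]
tcp_rot: [3.139, -0.004, -2.937]
contact_force: [-0.3, 0.7, -1.7]
grip_width: 22.2
```

```bash
python3 st.py; python3 -c "
from h import *
cap('scene','s4');c=cap('top','t4')
cv2.imwrite('pics/s4z.png',cv2.resize(load('s4')['img'][150:330,200:440],None,fx=3,fy=3))
cv2.imwrite('pics/t4z.png',cv2.resize(c['img'][190:320,210:400],None,fx=4,fy=4))"
```

```text
5.85 [606.213 -86.739 142.817] [ 3.139 -0.004 -2.937] [-0.267  0.575  1.384  0.     1.187 -2.042] [-0.277  0.663 -1.74 ] [0.02  0.041 0.007] 22.167
yaw deg -168.29606099506162
```

View pics/s4z.png

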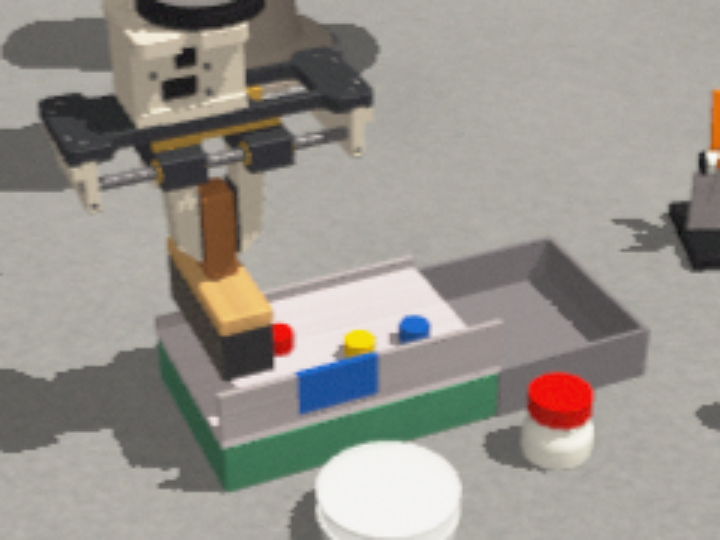

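View pics/t4z.png

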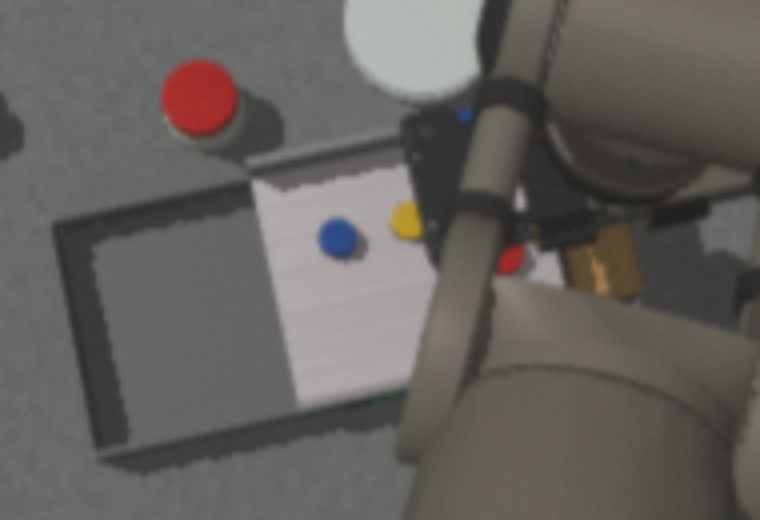

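Run:
```python
from h import *
c=load('s4');W=cloud(c);a=np.radians(11.7)
d=W[...,:2]-[592,-13]; L=np.stack([d[...,0]*np.cos(a)+d[...,1]*np.sin(a),-d[...,0]*np.sin(a)+d[...,1]*np.cos(a),W[...,2]],-1)
u,v=np.meshgrid(np.arange(640),np.arange(480))
m=(u>250)&(u<300)&(v>225)&(v<285)&(L[...,2]>72)&(L[...,2]<145)&(abs(L[...,1]+76)<40)
P=L[m]
for lo,hi in((75,90),(90,105),(110,124),(124,130)):
    q=P[(P[:,2]>lo)&(P[:,2]<hi)]; print(lo,len(q),np.round(np.percentile(q[:,0],[1,50,99]),1),np.round(np.percentile(q[:,1],[1,50,99]),1))
```

```text
75 273 [-51.6  52.4  70.7] [-97.  -81.7 -46.3]
90 209 [-48.4  50.6  55.5] [-90.9 -87.8 -55.1]
110 208 [-52.8  51.1  56.3] [-90.6 -87.9 -56. ]
124 327 [-45.1  25.4  54.9] [-90.3 -76.6 -55.8]
```

servo_tool:
  angular:
    - [0,0,0]
    - [0,0,0]
    - [0,0,0]
    - [0,0,0]
    - [0,0,0]
  slide:
    - [0,0,-12]
    - [0,0,-22]
    - [0,0,-29]
    - [0,0,-31]
    - [0,0,-31]
  grip: [-1,-1,-1,-1,-1]

```text
time: 6.37
tool_pos: [607.1, -87.3, 113.2]
tcp_rot: [3.141, -0.001, -2.938]
contact_force: [-0.2, -0.5, -1.9]
grip_width: 22.1
```

servo_tool:
  angular:
    - [0,0,0]
    - [0,0,0]
    - [0,0,0]
    - [0,0,0]
    - [0,0,0]
    - [0,0,0]
    - [0,0,0]
    - [0,0,0]
    - [0,0,0]
    - [0,0,0]
  slide:
    - [-1,5,0]
    - [-3,14,0]
    - [-5,24,0]
    - [-7,34,0]
    - [-9.1,44,0]
    - [-11.2,54,0]
    - [-13.3,64,0]
    - [-15.3,74,0]
    - [-17.4,84,0]
    - [-19.5,94,0]
  grip: [-1,-1,-1,-1,-1,-1,-1,-1,-1,-1]

```text
time: 7.2
tool_pos: [587.7, 7.9, 113.8]
tcp_rot: [3.142, 0.0, -2.937]
contact_force: [-0.2, -0.6, -1.1]
grip_width: 21.9
```

```bash
python3 st.py; python3 -c "
from h import *
cap('scene','s5')
cv2.imwrite('pics/s5z.png',cv2.resize(load('s5')['img'][150:330,200:440],None,fx=3,fy=3))"
```

```text
7.2 [587.708   7.86  113.791] [ 3.142  0.    -2.937] [-0.117  0.562  1.499  0.     1.081 -1.892] [-0.231 -0.644 -1.144] [-0.013  0.07  -0.008] 21.884
yaw deg -168.29483105619198
```

View pics/s5z.png

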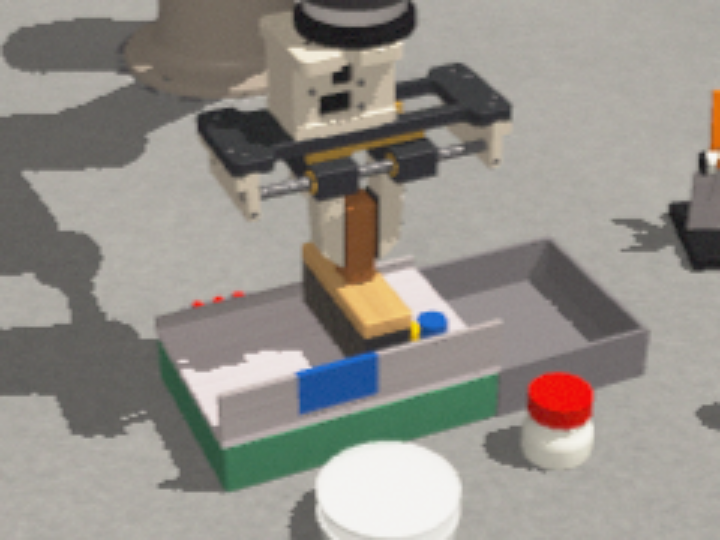

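servo_tool:
  angular:
    - [0,0,0]
    - [0,0,0]
    - [0,0,0]
    - [0,0,0]
    - [0,0,0]
    - [0,0,0]
    - [0,0,0]
    - [0,0,0]
    - [0,0,0]
    - [0,0,0]
  slide:
    - [-2,10,-0.5]
    - [-4.1,20,-1]
    - [-6.2,30,-1]
    - [-8.3,40,-1]
    - [-10.4,50,-1]
    - [-12.4,60,-1]
    - [-14.5,70,-1]
    - [-15.8,77,-1]
    - [-16,78,-1]
    - [-16,78,-1]
  grip: [-1,-1,-1,-1,-1,-1,-1,-1,-1,-1]

```text
time: 8.08
tool_pos: [571.8, 85.4, 112.8]
tcp_rot: [-3.142, 0.0, -2.936]
contact_force: [-0.2, -0.7, -2.3]
grip_width: 21.9
```

```bash
python3 st.py; python3 -c "
from h import *
cap('scene','s6');cap('top','t6')
cv2.imwrite('pics/s6z.png',cv2.resize(load('s6')['img'][150:330,200:440],None,fx=3,fy=3))
cv2.imwrite('pics/t6z.png',cv2.resize(load('t6')['img'][190:320,210:400],None,fx=4,fy=4))"
```

```text
8.083 [571.837  85.368 112.757] [-3.142  0.    -2.936] [ 0.016  0.547  1.529 -0.     1.066 -1.76 ] [-0.245 -0.689 -2.318] [0.042 0.003 0.029] 21.931
yaw deg -168.24233037575706
```

View pics/s6z.png

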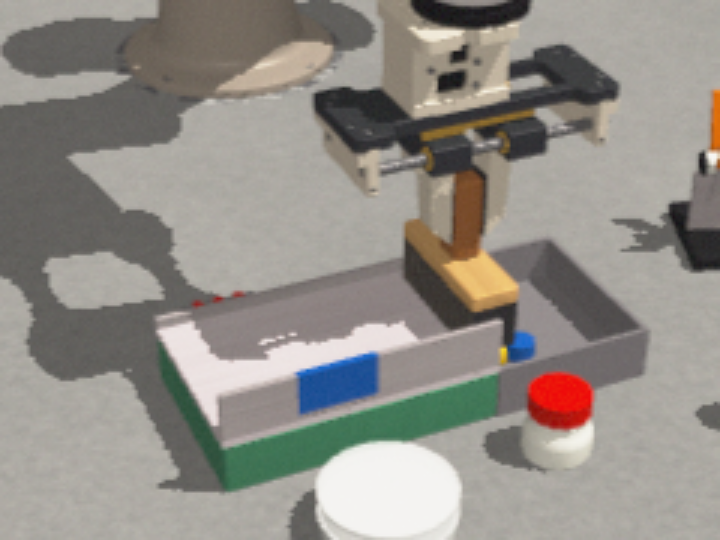

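View pics/t6z.png

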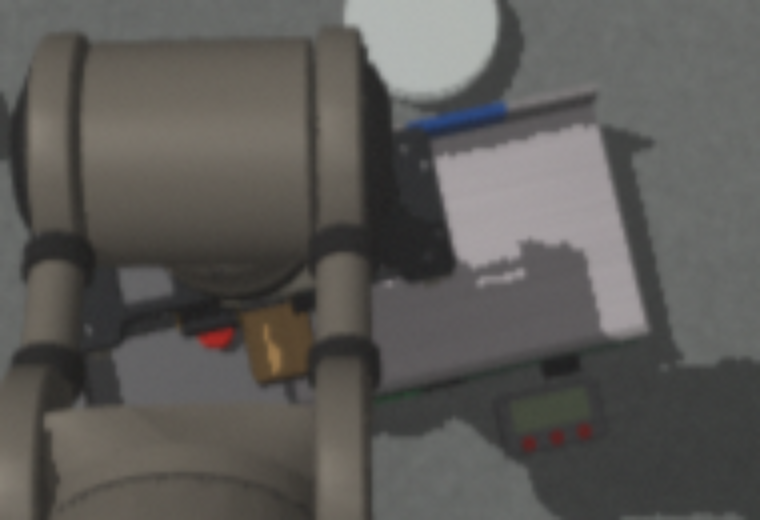

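servo_tool:
  angular:
    - [0,0,0]
    - [0,0,0]
    - [0,0,0]
    - [0,0,0]
  slide:
    - [0,0,20]
    - [0,0,50]
    - [0,0,75]
    - [0,0,75]
  grip: [-1,-1,-1,-1]

```text
time: 8.52
tool_pos: [574.8, 84.2, 193.2]
tcp_rot: [-3.14, 0.01, -2.938]
contact_force: [1.0, 0.3, -0.8]
grip_width: 21.6
```

```bash
python3 st.py; python3 -c "
from h import *
c=cap('scene','s7')
W=cloud(c);h=cv2.cvtColor(c['img'],cv2.COLOR_BGR2HSV).astype(int)
u,v=np.meshgrid(np.arange(640),np.arange(480))
for n,lo,hi in(('y',20,32),('b',105,125),('r',-1,7)):
    m=(u>335)&(u<400)&(v>225)&(v<277)&(h[...,0]>lo)&(h[...,0]<hi)&(h[...,1]>150); P=W[m]; print(n,m.sum(),np.nanmean(P,0) if m.sum() else '', (u[m].mean(),v[m].mean()) if m.sum() else '')
cv2.imwrite('pics/s7z.png',cv2.resize(load('s7')['img'][150:330,200:440],None,fx=3,fy=3))
"
```

```text
8.517 [574.781  84.191 193.209] [-3.14   0.01  -2.938] [ 0.014  0.466  1.426 -0.     1.24  -1.76 ] [ 0.952  0.26  -0.768] [-0.012 -0.05   0.019] 21.636
yaw deg -168.35057045724014
y 10 [604.05104177 113.33400973  26.70020665] (np.float64(367.5), np.float64(268.0))
b 70 [583.72816019 132.29506076  17.87922856] (np.float64(373.0), np.float64(264.8285714285714))
r 61 [616.43784878 128.14000664  36.4721371 ] (np.float64(376.8196721311475), np.float64(267.24590163934425))
```

View pics/s7z.png

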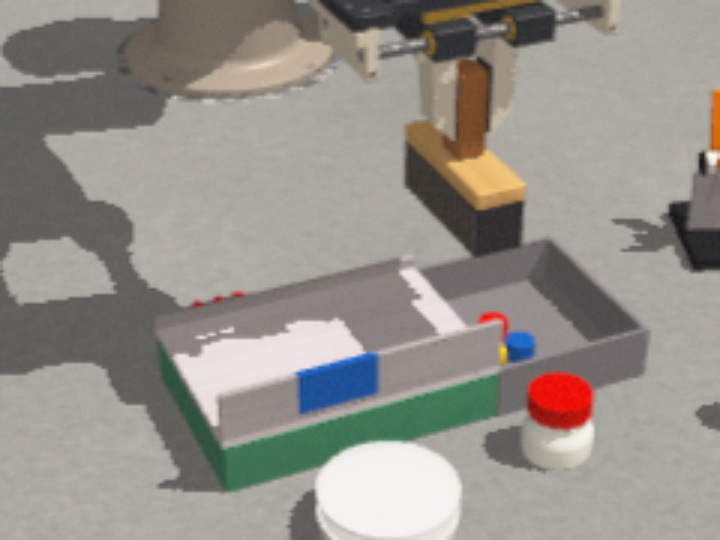

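Run:
```python
from h import *
cap('top','t7')
u,v=np.meshgrid(np.arange(640),np.arange(480))
for t,(a,b,c_,d) in(('s7',(110,195,230,300)),('t7',(435,495,270,355))):
    c=load(t); h=cv2.cvtColor(c['img'],cv2.COLOR_BGR2HSV).astype(int);W=cloud(c)
    m=(u>a)&(u<b)&(v>c_)&(v<d)&(h[...,0]>48)&(h[...,0]<78)&(h[...,1]>140)
    P=W[m]; r=cv2.minAreaRect(P[:,:2].astype(np.float32)); print(t,len(P),r,P[:,2].mean(), P.mean(0))
    # gripped brush handle/center
cv2.imwrite('pics/t7.png',load('t7')['img'])
```

```text
s7 1753 ((455.14520263671875, -338.3052978515625), (96.77234649658203, 152.1560821533203), 82.51329803466797) nan [nan nan nan]
t7 2659 ((455.0814208984375, -340.8215637207031), (92.96196746826172, 148.6650848388672), 81.12454223632812) nan [nan nan nan]
```

View pics/t7.png

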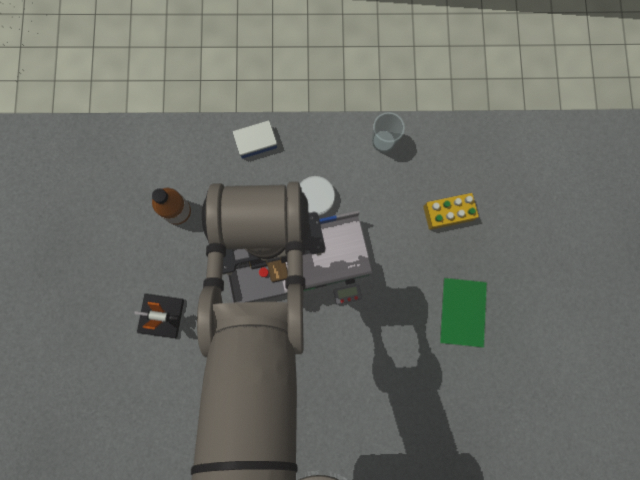

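servo_tool:
  angular:
    - [0,0,-2]
    - [0,0,-4]
    - [0,0,-6]
    - [0,0,-8]
    - [0,0,-10]
    - [0,0,-12]
    - [0,0,-14]
    - [0,0,-16]
    - [0,0,-18]
    - [0,0,-19.7]
  slide:
    - [-6,-20,0]
    - [-17,-60,0]
    - [-28,-100,0]
    - [-39,-140,0]
    - [-50,-180,0]
    - [-61,-219,0]
    - [-72,-258,0]
    - [-83,-297,0]
    - [-94,-336,0]
    - [-104,-375,0]
  grip: [-1,-1,-1,-1,-1,-1,-1,-1,-1,-1]

```text
time: 9.45
tool_pos: [466.0, -291.7, 186.0]
tcp_rot: [3.14, -0.003, 2.999]
contact_force: [1.2, 0.6, -2.5]
grip_width: 21.9
```

servo_tool:
  angular:
    - [0,0,0]
    - [0,0,0]
    - [0,0,0]
    - [0,0,0]
    - [0,0,0]
    - [0,0,0]
    - [0,0,0]
    - [0,0,0]
  slide:
    - [-7,-25,0]
    - [-14,-50,0]
    - [-14,-50,-25]
    - [-14,-50,-55]
    - [-14,-50,-80]
    - [-14,-50,-95]
    - [-14,-50,-100]
    - [-14,-50,-100]
  grip: [-1,-1,-1,-1,-1,-1,-1,-1]

```text
time: 10.12
tool_pos: [452.6, -339.2, 85.2]
tcp_rot: [3.138, -0.004, 3.002]
contact_force: [0.8, -0.1, -0.7]
grip_width: 21.9
```

```bash
python3 st.py; python3 -c "
from h import *
cap('scene','s8');cap('top','t8')
cv2.imwrite('pics/s8z.png',cv2.resize(load('s8')['img'][150:330,80:240],None,fx=3.3,fy=3.3))"
```

```text
10.117 [ 452.553 -339.247   85.202] [ 3.138 -0.004  3.002] [-0.779  0.564  1.589  0.     0.994 -2.21 ] [ 0.836 -0.115 -0.734] [0.009 0.031 0.008] 21.9
yaw deg 171.9757337259178
```

View pics/s8z.png

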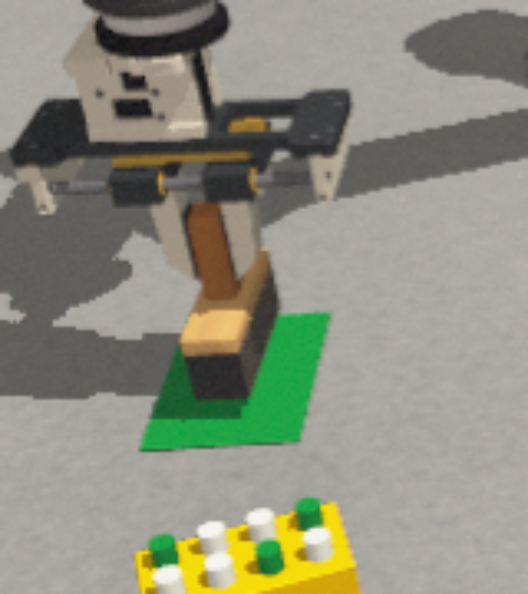

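View pics/t8.png

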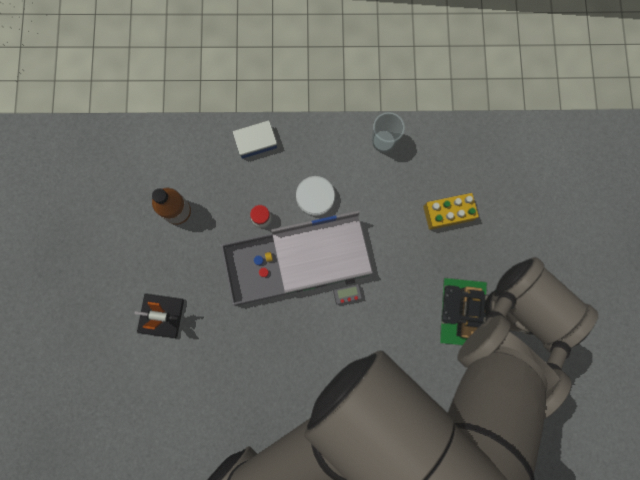

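servo_tool:
  angular:
    - [0,0,0]
    - [0,0,0]
    - [0,0,0]
    - [0,0,0]
    - [0,0,0]
    - [0,0,0]
    - [0,0,0]
  slide:
    - [0.5,0,-6]
    - [1,0,-12]
    - [1.5,0,-15]
    - [1.5,0,-16.5]
    - [1.5,0,-17]
    - [1.5,0,-17]
    - [1.5,0,-17]
  grip: [-1,-1,-1,-1,-1,-1,-1]

```text
time: 10.8
tool_pos: [455.5, -340.3, 70.9]
tcp_rot: [-3.141, 0.0, 3.002]
contact_force: [-0.2, -0.5, -1.1]
grip_width: 21.9
```

```bash
python3 st.py
```

```text
10.8 [ 455.505 -340.294   70.914] [-3.141  0.     3.002] [-0.776  0.584  1.598  0.     0.959 -2.208] [-0.155 -0.459 -1.063] [-0.025  0.028 -0.01 ] 21.946
yaw deg 171.99330340089995
```

servo_tool:
  angular:
    - [0,0,0]
    - [0,0,0]
    - [0,0,0]
    - [0,0,0]
    - [0,0,0]
  slide:
    - [-1,0.5,-1.5]
    - [-1,0.5,-2.5]
    - [-1,0.5,-3]
    - [-1,0.5,-3]
    - [-1,0.5,-3]
  grip: [-1,-1,-1,-1,-1]

```text
time: 11.22
tool_pos: [454.4, -339.7, 67.8]
tcp_rot: [3.142, 0.0, 3.002]
contact_force: [-0.6, 0.8, -1.7]
grip_width: 21.6
```

servo_tool:
  angular:
    - [0,0,0]
    - [0,0,0]
    - [0,0,0]
    - [0,0,0]
  slide:
    - [0,0,-0.5]
    - [0,0,-0.8]
    - [0,0,-0.8]
    - [0,0,-0.8]
  grip: [-1,-1,-1,-1]

```text
time: 11.55
tool_pos: [454.4, -339.7, 67.7]
tcp_rot: [-3.141, 0.0, 3.002]
contact_force: [-1.9, 0.6, 6.1]
grip_width: 21.9
```

Contact. Release.

servo_tool:
  angular:
    - [0,0,0]
    - [0,0,0]
    - [0,0,0]
    - [0,0,0]
    - [0,0,0]
    - [0,0,0]
    - [0,0,0]
    - [0,0,0]
  slide:
    - [0,0,0.6]
    - [0,0,0.6]
    - [0,0,0.6]
    - [0,0,0.6]
    - [0,0,0.6]
    - [0,0,0.6]
    - [0,0,0.6]
    - [0,0,0.6]
  grip: [-1,0,0,0,0,0,0,0]

```text
time: 12.22
tool_pos: [454.4, -339.7, 67.5]
tcp_rot: [3.141, -0.0, 3.002]
contact_force: [-0.1, -0.1, -0.8]
grip_width: 45.7
```

servo_tool:
  angular:
    - [0,0,0]
    - [0,0,0]
    - [0,0,0]
    - [0,0,0]
    - [0,0,0]
    - [0,0,0]
    - [0,0,0]
    - [0,0,0]
  slide:
    - [0,0,10]
    - [0,0,25]
    - [0,0,50]
    - [0,0,80]
    - [0,0,115]
    - [0,0,150]
    - [0,0,160]
    - [0,0,160]
  grip: [0.5,1,1,1,1,1,1,1]

```text
time: 12.88
tool_pos: [455.6, -340.8, 231.8]
tcp_rot: [-3.137, 0.006, 3.002]
contact_force: [0.1, 0.0, -0.2]
grip_width: 90.6
```

```bash
python3 st.py; python3 -c "
from h import *
cap('scene','s9')
cv2.imwrite('pics/s9z.png',cv2.resize(load('s9')['img'][150:330,80:240],None,fx=3.3,fy=3.3))"
```

```text
12.883 [ 455.613 -340.832  231.847] [-3.137  0.006  3.002] [-0.777  0.415  1.398  0.     1.32  -2.208] [ 0.133  0.038 -0.21 ] [-0.004  0.041  0.031] 90.574
yaw deg 172.00191308065607
```

View pics/s9z.png

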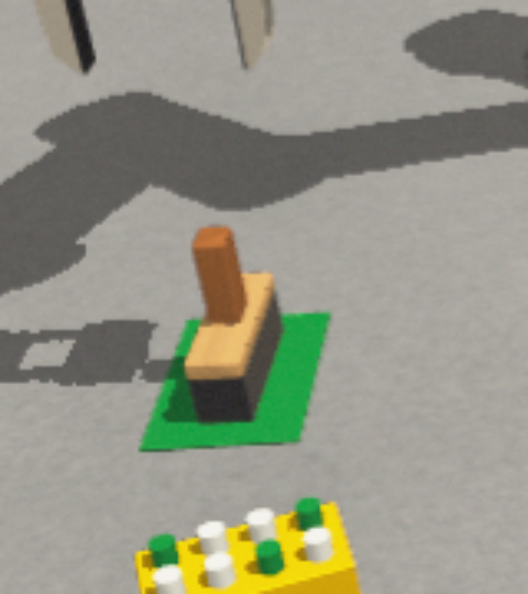

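Run:
```python
from h import *
u,v=np.meshgrid(np.arange(640),np.arange(480))
S=np.array([456.2,352.]);a=np.radians(-8.5)
for t,(x0,x1,y0,y1) in(('top0',(130,190,285,345)),('scene0',(415,480,175,245))):
    c=load(t);W=cloud(c);h=cv2.cvtColor(c['img'],cv2.COLOR_BGR2HSV).astype(int);R=(u>x0)&(u<x1)&(v>y0)&(v<y1)
    d=W[...,:2]-S;L=np.stack([d[...,0]*np.cos(a)+d[...,1]*np.sin(a),-d[...,0]*np.sin(a)+d[...,1]*np.cos(a),W[...,2]],-1)
    z=W[...,2]
    base=R&(abs(z-14)<4); r=cv2.minAreaRect(W[base][:,:2].astype(np.float32)); print(t,'base',r)
    wh=R&(h[...,1]<60)&(h[...,2]>140)&(z>74); P=W[wh]; print('barrel',wh.sum(),np.nanmean(P,0),'L',np.nanmin(L[wh],0),np.nanmax(L[wh],0), cv2.minAreaRect(P[:,:2].astype(np.float32)))
    og=R&(h[...,0]<20)&(h[...,1]>180)&(z>70);print('levers',og.sum(),np.nanmin(L[og],0),np.nanmax(L[og],0))
    top=og&(z>118);print('tops',top.sum(),np.nanmin(L[top],0),np.nanmax(L[top],0))
    st=R&(h[...,1]<60)&(abs(z-63)<6)&(abs(L[...,0])<10);print('strip',st.sum(),np.nanmedian(L[st],0),np.nanmin(L[st],0),np.nanmax(L[st],0))
```

```text
top0 base ((456.1703796386719, 351.9565734863281), (90.62187957763672, 91.86520385742188), 81.61405944824219)
barrel 91 [454.23966375 338.3478482   82.26383805] L [ -5.99742465 -31.30974784  76.16877532] [ 6.06086131  3.65877985 87.22773083] ((454.1483459472656, 338.38037109375), (34.89239501953125, 11.661877632141113), 80.0265121459961)
levers 147 [-26.38590768 -26.08234385  85.73081767] [ 25.99680973  -1.84008515 130.07506789]
tops 67 [-26.38590768 -25.39706219 118.34379153] [ 25.99680973  -1.84008515 130.07506789]
strip 44 [ 1.20319324 19.58602049 64.62674658] [ -9.9862287  -40.63577278  59.04718486] [ 9.54497447 40.67021673 68.19453073]
scene0 base ((457.8208312988281, 355.5187683105469), (90.33686828613281, 95.71626281738281), 81.14795684814453)
barrel 25 [458.16341387 334.39127801  79.97363076] L [ -0.26436869 -30.47941668  75.03898691] [14.41950272  5.556237   86.64443379] ((461.15087890625, 338.2940979003906), (36.137939453125, 11.968961715698242), 74.58155822753906)
levers 227 [-27.39861237 -23.501048    76.42554441] [ 28.40285807  -1.14195509 127.04854894]
tops 55 [-27.39861237 -22.87899847 118.07948261] [ 28.40285807  -1.53216402 127.04854894]
strip 105 [ 2.75719109 12.06251007 61.68805665] [ -5.62345892 -35.54635386  57.00501895] [ 9.91546995 44.08798191 68.28504092]
```

servo_tool:
  angular:
    - [0,0,-6]
    - [0,0,-12]
    - [0,0,-18]
    - [0,0,-24]
    - [0,0,-30]
    - [0,0,-36]
    - [0,0,-42]
    - [0,0,-48]
    - [0,0,-54]
    - [0,0,-60]
  slide:
    - [0,25,0]
    - [0,65,0]
    - [0,105,0]
    - [0,145,0]
    - [0,185,0]
    - [0,225,0]
    - [0,265,0]
    - [0,305,0]
    - [0,345,0]
    - [0,385,0]
  grip: [1,1,1,1,1,1,1,1,1,1]

```text
time: 13.77
tool_pos: [453.0, 40.4, 225.6]
tcp_rot: [-3.138, -0.002, 1.963]
contact_force: [0.7, 0.7, -1.0]
grip_width: 91.8
```

servo_tool:
  angular:
    - [0,0,-6]
    - [0,0,-12]
    - [0,0,-18]
    - [0,0,-24]
    - [0,0,-30.5]
    - [0,0,-30.5]
    - [0,0,-30.5]
    - [0,0,-30.5]
    - [0,0,-30.5]
    - [0,0,-30.5]
  slide:
    - [0,40,0]
    - [0,80,0]
    - [0,120,0]
    - [0,160,0]
    - [0,200,0]
    - [0,240,0]
    - [0,275,0]
    - [0,293,-10]
    - [0,295,-25]
    - [0,295,-35]
  grip: [1,1,1,1,1,1,1,1,1,1]

```text
time: 14.6
tool_pos: [452.8, 334.2, 188.9]
tcp_rot: [-3.137, 0.003, 1.438]
contact_force: [-0.0, -0.0, -1.0]
grip_width: 91.5
```

```bash
python3 st.py
```

```text
14.6 [452.76  334.163 188.883] [-3.137e+00  3.000e-03  1.438e+00] [ 0.5    0.445  1.472 -0.     1.229  0.633] [-0.037 -0.035 -1.012] [-0.104  0.126 -0.009] 91.511
yaw deg 82.3870826829363
```

servo_tool:
  angular:
    - [0,0,0]
    - [0,0,0]
    - [0,0,0]
    - [0,0,0]
    - [0,0,0]
    - [0,0,0]
  slide:
    - [1,4,-15]
    - [1,4.5,-35]
    - [1,4.5,-55]
    - [1,4.5,-60]
    - [1,4.5,-60]
    - [1,4.5,-60]
  grip: [1,1,1,1,1,1]

```text
time: 15.1
tool_pos: [455.6, 337.3, 132.4]
tcp_rot: [-3.141, 0.001, 1.434]
contact_force: [-0.3, -0.5, -0.6]
grip_width: 92.0
```

```bash
python3 st.py; python3 -c "
from h import *
cap('scene','s10');cap('top','t10')
cv2.imwrite('pics/s10z.png',cv2.resize(load('s10')['img'][120:260,380:520],None,fx=4,fy=4,interpolation=2))
cv2.imwrite('pics/t10z.png',cv2.resize(load('t10')['img'][260:380,100:230],None,fx=4,fy=4))"
```

```text
15.1 [455.64  337.27  132.424] [-3.141e+00  1.000e-03  1.434e+00] [ 0.502  0.507  1.539 -0.     1.097  0.638] [-0.25  -0.477 -0.598] [-0.069  0.035 -0.044] 92.021
yaw deg 82.19078893471833
```

View pics/s10z.png

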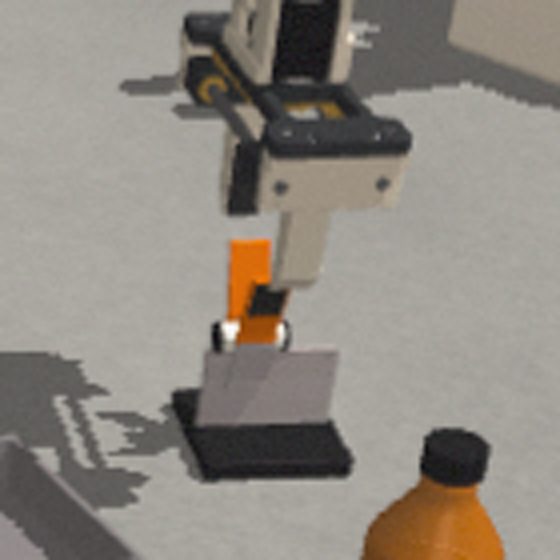

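View pics/t10z.png

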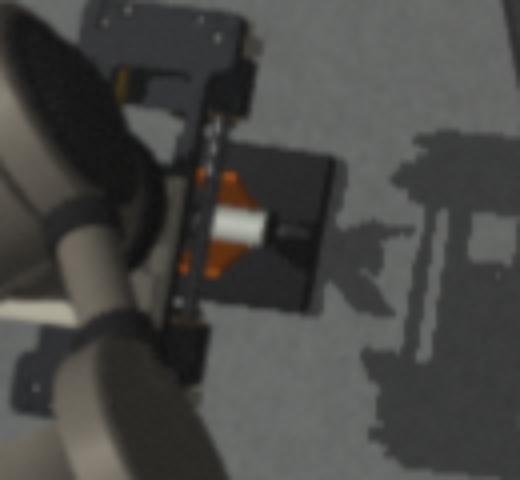

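Run:
```python
from h import *
u,v=np.meshgrid(np.arange(640),np.arange(480))
o=bot.get_obs();T=o['tool_pos'];a=np.radians(82.2-90)
def loc(W,S): 
    d=W[...,:2]-S[:2];return np.stack([d[...,0]*np.cos(a)+d[...,1]*np.sin(a),-d[...,0]*np.sin(a)+d[...,1]*np.cos(a),W[...,2]],-1)
c=load('s10');W=cloud(c);L=loc(W,T)
h=cv2.cvtColor(c['img'],cv2.COLOR_BGR2HSV).astype(int)
R=(u>430)&(u<475)&(v>165)&(v<200)
m=R&(L[...,2]>130)&(L[...,2]<165)&(L[...,0]>35)&(L[...,0]<80)
P=L[m];print('finger',m.sum(),np.percentile(P,[2,50,98],axis=0).round(1))
og=(h[...,0]<20)&(h[...,1]>180)&(L[...,2]>80)&(L[...,2]<135)&(abs(L[...,0])<50)&(abs(L[...,1])<50)
P=L[og];print('lever',og.sum(),np.percentile(P,[1,50,99],axis=0).round(1))
for lo,hi in((80,95),(95,110),(118,130)):
    P=L[og&(L[...,2]>lo)&(L[...,2]<hi)];print(lo,len(P),np.percentile(P,[1,50,99],axis=0).round(1)[:, :2].tolist())
c=load('top0');W=cloud(c);L=loc(W,T);h=cv2.cvtColor(c['img'],cv2.COLOR_BGR2HSV).astype(int)
og=(h[...,0]<20)&(h[...,1]>180)&(L[...,2]>110)&(L[...,2]<135)&(abs(L[...,0])<50)&(abs(L[...,1])<50)
P=L[og];print('top lever',np.percentile(P,[1,50,99],axis=0).round(1))
```

```text
finger 128 [[ 48.4  -9.7 133.1]
 [ 61.3  -1.  151.8]
 [ 65.7  12.  164.5]]
lever 201 [[-28.1  -9.5  80.2]
 [-17.7  -1.3 104.8]
 [ 24.   12.2 125.7]]
80 70 [[-18.7, -9.4], [10.0, -2.1], [15.6, 11.3]]
95 52 [[-25.1, -9.5], [-18.4, -1.4], [17.0, 12.0]]
118 44 [[-28.8, -9.9], [-24.4, -1.7], [25.3, 12.3]]
top lever [[-28.3 -11.1 110.3]
 [-20.1  -1.4 122. ]
 [ 23.7  10.6 129. ]]
```

servo_tool:
  angular:
    - [0,0,-0.6]
    - [0,0,-0.6]
    - [0,0,-0.6]
    - [0,0,-0.6]
    - [0,0,-0.6]
    - [0,0,-0.6]
    - [0,0,-0.6]
    - [0,0,-0.6]
  slide:
    - [-2,0.5,-10]
    - [-2,0.5,-22]
    - [-2,0.5,-33]
    - [-2,0.5,-40]
    - [-2,0.5,-42]
    - [-2,0.5,-42]
    - [-2,0.5,-42]
    - [-2,0.5,-42]
  grip: [1,1,1,1,1,1,1,1]

```text
time: 15.87
tool_pos: [454.0, 338.6, 91.1]
tcp_rot: [3.141, -0.001, 1.425]
contact_force: [-0.1, -0.1, -0.3]
grip_width: 91.9
```

```bash
python3 st.py; python3 -c "
from h import *
cap('scene','s11')
cv2.imwrite('pics/s11z.png',cv2.resize(load('s11')['img'][120:260,380:520],None,fx=4,fy=4,interpolation=2))"
```

```text
15.867 [453.993 338.564  91.055] [ 3.141e+00 -1.000e-03  1.425e+00] [ 0.505  0.554  1.587 -0.     0.999  0.652] [-0.137 -0.076 -0.281] [-0.11   0.015  0.041] 91.878
yaw deg 81.62796105069002
```

View pics/s11z.png

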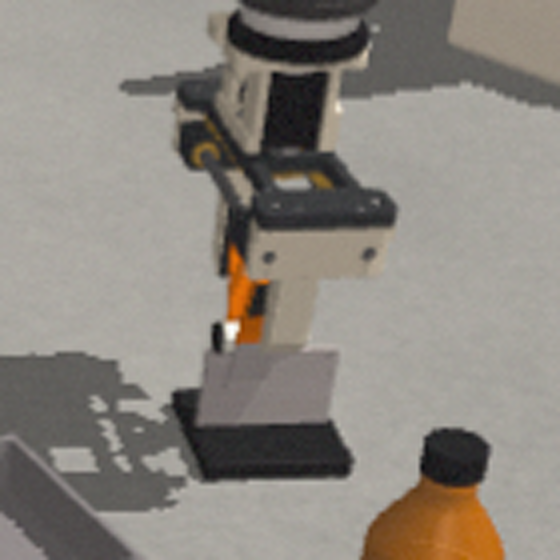

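Now squeeze.

servo_tool:
  angular:
    - [0,0,0]
    - [0,0,0]
    - [0,0,0]
    - [0,0,0]
    - [0,0,0]
    - [0,0,0]
    - [0,0,0]
    - [0,0,0]
    - [0,0,0]
    - [0,0,0]
  slide:
    - [0,0,-1]
    - [0,0,-1]
    - [0,0,-1]
    - [0,0,-1]
    - [0,0,-1]
    - [0,0,-1]
    - [0,0,-1]
    - [0,0,-1]
    - [0,0,-1]
    - [0,0,-1]
  grip: [-1,-1,-1,-1,-1,-1,-1,-1,-1,-1]

```text
time: 16.75
tool_pos: [455.2, 339.0, 91.7]
tcp_rot: [3.137, -0.003, 1.425]
contact_force: [-0.3, -0.6, 12.6]
grip_width: 29.9
```

servo_tool:
  angular:
    - [0,0,0]
    - [0,0,0]
    - [0,0,0]
    - [0,0,0]
  slide:
    - [0,0,0]
    - [0,0,0]
    - [0,0,0]
    - [0,0,0]
  grip: [-1,-1,-1,-1]

```text
time: 17.08
tool_pos: [456.0, 339.2, 92.2]
tcp_rot: [3.136, -0.004, 1.425]
contact_force: [1.8, -1.9, 11.9]
grip_width: 18.3
```

```bash
python3 st.py; python3 -c "
from h import *
cap('scene','s12')
cv2.imwrite('pics/s12z.png',cv2.resize(load('s12')['img'][120:260,380:520],None,fx=4,fy=4,interpolation=2))"
```

```text
17.083 [455.963 339.175  92.232] [ 3.136 -0.004  1.425] [ 5.050e-01  5.530e-01  1.585e+00 -1.000e-03  9.960e-01  6.520e-01] [ 1.787 -1.912 11.936] [-0.293 -0.132 -0.026] 18.295
yaw deg 81.6312094230399
```

View pics/s12z.png

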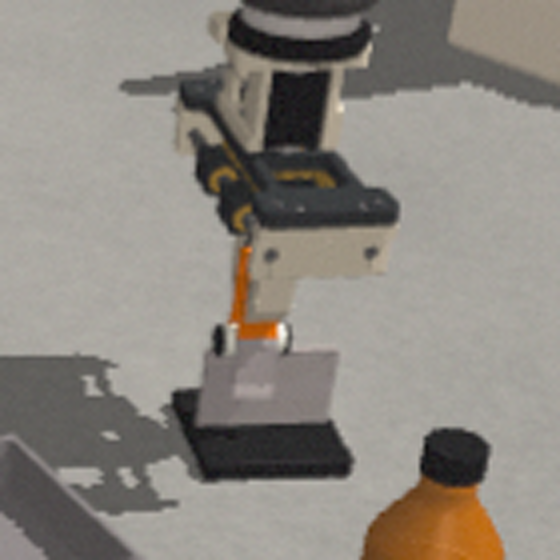

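servo_tool:
  angular:
    - [0,0,0]
    - [0,0,0]
    - [0,0,0]
    - [0,0,0]
  slide:
    - [0,0,1]
    - [0,0,2]
    - [0,0,2]
    - [0,0,2]
  grip: [-1,-1,-1,-1]

```text
time: 17.47
tool_pos: [454.4, 338.7, 92.4]
tcp_rot: [3.14, -0.001, 1.425]
contact_force: [1.0, 0.2, 7.1]
grip_width: 18.3
```

```bash
python3 st.py
python3 - <<'E'
from h import *
u,v=np.meshgrid(np.arange(640),np.arange(480))
c=cap('scene','s13');cap('top','t13')
o=bot.get_obs();T=o['tool_pos'];a=np.radians(81.6-90)
W=cloud(c)
d=W[...,:2]-T[:2];L=np.stack([d[...,0]*np.cos(a)+d[...,1]*np.sin(a),-d[...,0]*np.sin(a)+d[...,1]*np.cos(a),W[...,2]],-1)
h=cv2.cvtColor(c['img'],cv2.COLOR_BGR2HSV).astype(int)
og=(h[...,0]<20)&(h[...,1]>180)&(L[...,2]>60)&(L[...,2]<140)&(abs(L[...,0])<50)&(abs(L[...,1])<50)
for z0 in range(60,140,8):
    P=L[og&(L[...,2]>z0)&(L[...,2]<=z0+8)]
    if len(P):print(z0,len(P),np.percentile(P[:,:2],[1,50,99],axis=0).round(1).tolist())
wh=(h[...,1]<50)&(h[...,2]>150)&(L[...,2]>66)&(L[...,2]<95)&(abs(L[...,0])<15)&(abs(L[...,1])<30)
P=L[wh];print('barrel',len(P),np.percentile(P,[1,50,99],axis=0).round(1).tolist())
cv2.imwrite('pics/s13z.png',cv2.resize(c['img'][160:240,415:485],None,fx=8,fy=8,interpolation=2))
cv2.imwrite('pics/t13z.png',cv2.resize(load('t13')['img'][270:360,110:220],None,fx=6,fy=6,interpolation=2))
E
```

```text
17.467 [454.365 338.702  92.366] [ 3.140e+00 -1.000e-03  1.425e+00] [ 0.505  0.553  1.586 -0.     1.001  0.652] [0.951 0.167 7.127] [-0.007 -0.176 -0.014] 18.294
yaw deg 81.63044477306975
76 10 [[8.4, -9.1], [9.4, 1.7], [12.2, 10.0]]
84 32 [[-8.2, -10.1], [9.2, -5.2], [13.0, 9.0]]
92 5 [[-9.0, -9.8], [-4.7, -9.1], [9.3, -5.9]]
100 10 [[-7.4, -10.6], [-2.9, -9.0], [9.4, -5.7]]
108 6 [[-7.8, -10.4], [-3.0, -8.8], [6.3, -6.5]]
116 6 [[-8.0, -10.0], [-5.6, -8.1], [-4.2, -7.4]]
124 4 [[-8.0, -10.3], [-7.7, -7.0], [-2.0, -5.6]]
barrel 23 [[-1.8, -14.2, 71.3], [7.5, 9.7, 79.1], [12.5, 20.3, 83.6]]
```

View pics/s13z.png

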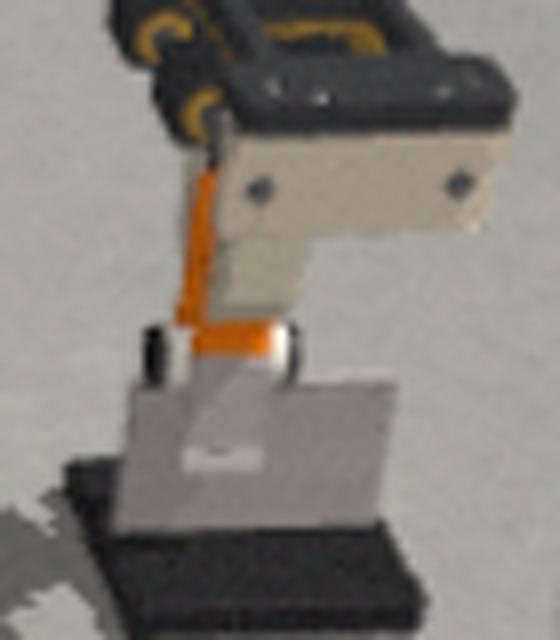

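View pics/t13z.png

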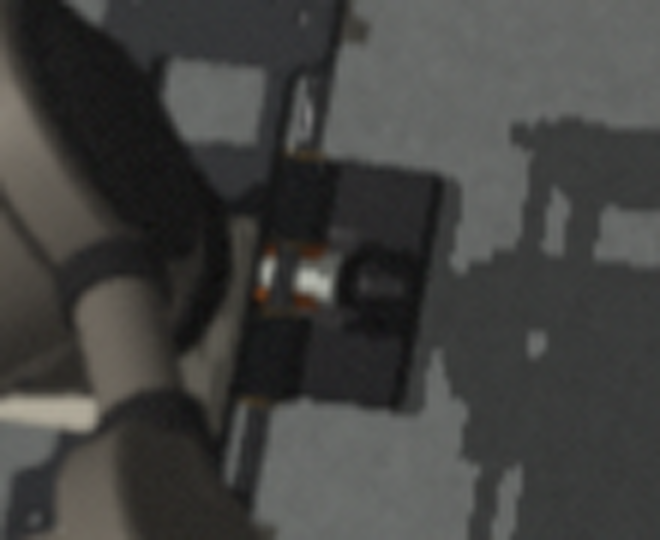

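servo_tool:
  angular:
    - [0,0,0]
    - [0,0,0]
    - [0,0,0]
    - [0,0,0]
    - [0,0,0]
    - [0,0,0]
  slide:
    - [0,0,3]
    - [0,0,8]
    - [0,0,14]
    - [0,0,22]
    - [0,0,30]
    - [0,0,30]
  grip: [-1,-1,-1,-1,-1,-1]

```text
time: 18.07
tool_pos: [454.5, 338.9, 123.6]
tcp_rot: [3.139, -0.002, 1.425]
contact_force: [0.5, 0.3, -0.2]
grip_width: 18.5
```

```bash
python3 st.py
python3 - <<'E'
from h import *
c=cap('scene','s14')
cv2.imwrite('pics/s14z.png',cv2.resize(c['img'][140:240,400:500],None,fx=6,fy=6,interpolation=2))
E
```

```text
18.067 [454.481 338.909 123.604] [ 3.139e+00 -2.000e-03  1.425e+00] [ 0.506  0.515  1.553 -0.     1.071  0.652] [ 0.525  0.276 -0.164] [-0.091  0.059  0.028] 18.481
yaw deg 81.63427223233438
```

View pics/s14z.png

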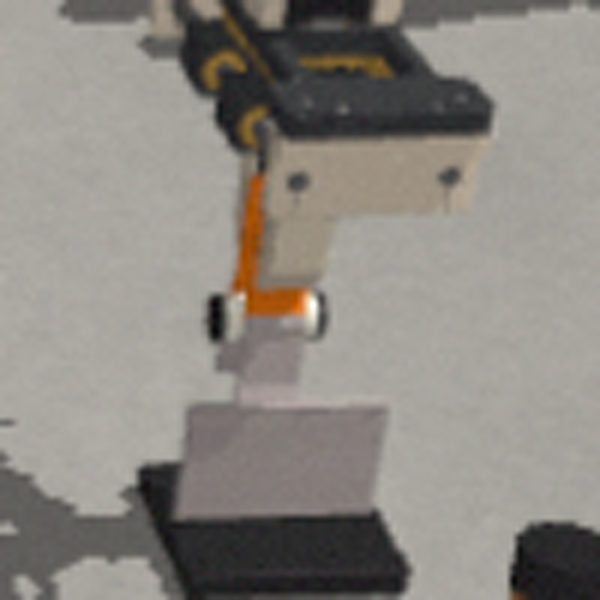

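Run:
```python
from h import *
u,v=np.meshgrid(np.arange(640),np.arange(480))
a=np.radians(11.75);o=np.array([592,-13.])
for t in('top0','scene0','s14','t13'):
    c=load(t);W=cloud(c);h=cv2.cvtColor(c['img'],cv2.COLOR_BGR2HSV).astype(int)
    d=W[...,:2]-o;L=np.stack([d[...,0]*np.cos(a)+d[...,1]*np.sin(a),-d[...,0]*np.sin(a)+d[...,1]*np.cos(a),W[...,2]],-1)
    b=(h[...,0]>100)&(h[...,0]<125)&(h[...,1]>120)&(abs(L[...,0]-67)<15)&(abs(L[...,1]+20)<60)&(L[...,2]>48)&(L[...,2]<88)
    P=L[b];print(t,b.sum(),'band wy',np.percentile(P[:,1],[1,99]).round(1),'wx med',np.median(P[:,0]).round(1))
    for lo,hi in((-80,-50),(-50,10),(10,90)):
        m=(abs(L[...,0]-67)<12)&(L[...,1]>lo)&(L[...,1]<hi)&(L[...,2]>77.5)&(L[...,2]<83);q=L[m];
        if len(q):print('  lip',lo,len(q),np.percentile(q[:,0],[5,50,95]).round(1))
```

```text
top0 65 band wy [-46.7   3.1] wx med 65.6
  lip -80 22 [64.4 66.3 69. ]
  lip -50 63 [64.  66.7 69.5]
  lip 10 69 [63.8 65.9 68.9]
scene0 358 band wy [-45.3   8.1] wx med 69.0
  lip -80 40 [63.9 67.5 70.9]
  lip -50 89 [63.5 68.4 70.5]
  lip 10 102 [63.9 67.7 70.7]
s14 360 band wy [-44.9   8.2] wx med 69.0
  lip -80 42 [64.7 68.  71.2]
  lip -50 90 [63.4 68.2 71.3]
  lip 10 100 [62.6 67.9 70.3]
t13 61 band wy [-46.9   3.2] wx med 65.5
  lip -80 26 [64.4 66.5 69.1]
  lip -50 61 [64.  66.8 69.3]
  lip 10 79 [63.5 66.  68.7]
```

servo_tool:
  angular:
    - [0,0,0]
    - [0,0,0]
    - [0,0,1]
    - [0,0,3]
    - [0,0,6]
    - [0,0,9]
    - [0,0,12]
    - [0,0,15]
    - [0,0,18]
    - [0,0,20.1]
  slide:
    - [0,0,25]
    - [0,0,55]
    - [8,-14,70]
    - [25,-43,70]
    - [42,-72,70]
    - [59,-102,70]
    - [77,-133,70]
    - [95,-164,70]
    - [112,-193,70]
    - [130,-224,70]
  grip: [-1,-1,-1,-1,-1,-1,-1,-1,-1,-1]

```text
time: 18.95
tool_pos: [583.9, 112.9, 191.3]
tcp_rot: [-3.141, -0.0, 1.778]
contact_force: [0.4, 0.5, -1.3]
grip_width: 18.3
```

servo_tool:
  angular:
    - [0,0,0]
    - [0,0,0]
    - [0,0,0]
    - [0,0,0]
    - [0,0,0]
    - [0,0,0]
    - [0,0,0]
    - [0,0,0]
    - [0,0,0]
    - [0,0,0]
  slide:
    - [17,-30,0]
    - [34,-59,0]
    - [51,-88,0]
    - [65,-112,0]
    - [74,-128,0]
    - [77.4,-133.8,0]
    - [77.4,-133.8,-10]
    - [77.4,-133.8,-20]
    - [77.4,-133.8,-25]
    - [77.4,-133.8,-25]
  grip: [-1,-1,-1,-1,-1,-1,-1,-1,-1,-1]

```text
time: 19.78
tool_pos: [659.4, -17.7, 164.2]
tcp_rot: [-3.138, -0.002, 1.777]
contact_force: [-0.2, 0.5, -0.4]
grip_width: 18.6
```

```bash
python3 st.py
python3 - <<'E'
from h import *
c=cap('scene','s15');cap('top','t15')
cv2.imwrite('pics/s15z.png',cv2.resize(c['img'][170:320,230:390],None,fx=4.5,fy=4,interpolation=2))
cv2.imwrite('pics/t15z.png',cv2.resize(load('t15')['img'][190:320,210:400],None,fx=4,fy=4))
E
```

```text
19.783 [659.369 -17.723 164.193] [-3.138e+00 -2.000e-03  1.777e+00] [-0.143  0.642  1.199  0.     1.305 -0.35 ] [-0.185  0.501 -0.436] [-0.099  0.027  0.002] 18.588
yaw deg 101.82927063847515
```

View pics/s15z.png

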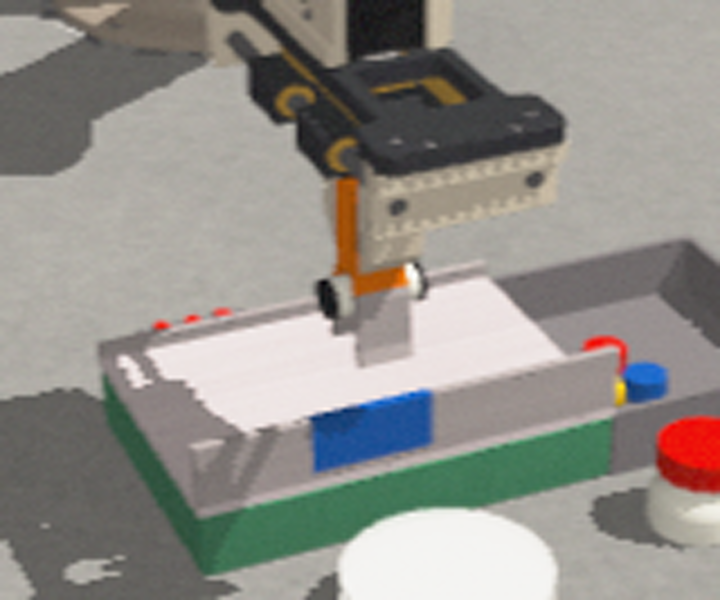

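View pics/t15z.png

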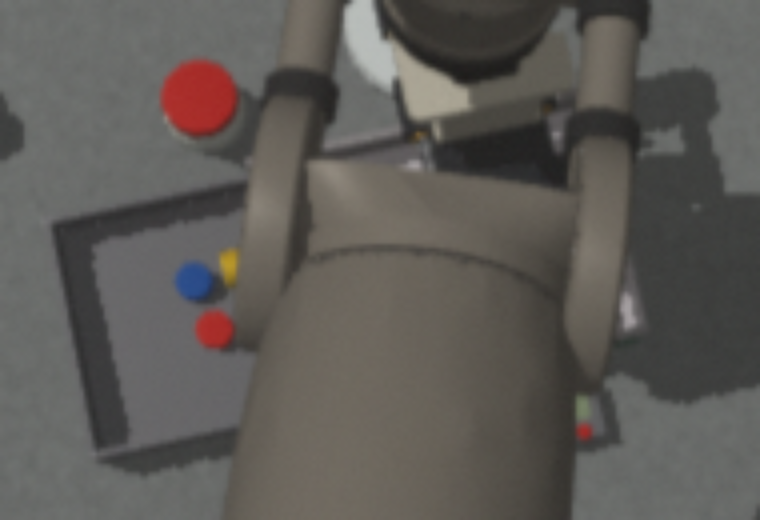

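```bash
python3 st.py
python3 - <<'E'
from h import *
u,v=np.meshgrid(np.arange(640),np.arange(480))
a=np.radians(11.75);o=np.array([592,-13.])
T=bot.get_obs()['tool_pos'];d=T[:2]-o;print('tcp w',d[0]*np.cos(a)+d[1]*np.sin(a),-d[0]*np.sin(a)+d[1]*np.cos(a))
c=load('s15');W=cloud(c);h=cv2.cvtColor(c['img'],cv2.COLOR_BGR2HSV).astype(int)
d=W[...,:2]-o;L=np.stack([d[...,0]*np.cos(a)+d[...,1]*np.sin(a),-d[...,0]*np.sin(a)+d[...,1]*np.cos(a),W[...,2]],-1)
for z0 in range(104,200,6):
    m=(abs(L[...,0]-67)<40)&(abs(L[...,1]+20)<40)&(L[...,2]>z0)&(L[...,2]<=z0+6);q=L[m]
    if len(q):print(z0,len(q),'wx',np.percentile(q[:,0],[2,25,50,75,98]).round(1),'wy',np.percentile(q[:,1],[2,50,98]).round(1))
E
```

```text
19.883 [660.515 -18.181 166.202] [-3.141 -0.     1.777] [-0.143  0.641  1.196  0.     1.306 -0.35 ] [0.937 0.644 0.439] [-0.094  0.075  0.021] 18.501
yaw deg 101.81651669909672
tcp w 66.02415393804118 -19.02519436296775
110 11 wx [52.  66.7 80.7 82.5 83.3] wy [-28.3 -22.6  -7.8]
116 49 wx [52.7 79.  80.7 82.1 83.7] wy [-28.4 -19.6  -5.7]
122 42 wx [52.6 77.2 79.7 81.2 83.2] wy [-29.1 -21.5  -5. ]
128 37 wx [76.2 79.4 80.3 80.9 82. ] wy [-28.7 -18.   -5.5]
134 43 wx [64.7 77.9 79.2 80.5 83.1] wy [-37.7 -18.8  -5. ]
140 60 wx [63.5 74.4 78.1 79.3 81.4] wy [-38.1 -19.    2.7]
146 82 wx [55.9 73.2 75.9 78.8 81.1] wy [-37.7 -24.3   2.2]
152 87 wx [58.5 68.1 73.7 76.8 80.1] wy [-37.3 -20.9   3.7]
158 35 wx [57.8 61.6 75.  76.1 77.8] wy [-29.  -24.3  -5.3]
164 27 wx [50.3 60.5 76.  80.9 84.6] wy [-28.9 -26.5  -8.6]
170 36 wx [48.5 60.4 76.5 85.5 90.4] wy [-29.5 -26.4  -8.5]
176 57 wx [42.  60.4 89.5 92.1 93.3] wy [-28.6 -25.   -4.7]
182 69 wx [41.5 62.3 90.2 92.4 93.9] wy [-28.8 -24.9  -5. ]
188 32 wx [43.2 57.5 73.4 84.  93.3] wy [-28.4 -26.6  -8.7]
194 31 wx [44.8 59.4 61.7 75.5 84.2] wy [-28.6 -26.5 -20.2]
```

servo_tool:
  angular:
    - [0,0,0]
    - [0,0,0]
    - [0,0,0]
    - [0,0,0]
    - [0,0,0]
    - [0,0,0]
    - [0,0,0]
  slide:
    - [0,-0.5,-10]
    - [0,-1,-20]
    - [0,-1,-30]
    - [0,-1,-40]
    - [0,-1,-46]
    - [0,-1,-46]
    - [0,-1,-46]
  grip: [-1,-1,-1,-1,-1,-1,-1]

```text
time: 20.47
tool_pos: [660.9, -20.4, 119.9]
tcp_rot: [-3.141, -0.0, 1.775]
contact_force: [1.5, 0.1, -0.2]
grip_width: 18.1
```

```bash
python3 st.py
python3 - <<'E'
from h import *
c=cap('scene','s16')
cv2.imwrite('pics/s16z.png',cv2.resize(c['img'][170:320,230:390],None,fx=4.5,fy=4,interpolation=2))
E
```

```text
20.467 [660.855 -20.446 119.945] [-3.141 -0.     1.775] [-0.147  0.681  1.253  0.     1.209 -0.351] [ 1.46   0.066 -0.228] [-0.111 -0.022 -0.026] 18.108
yaw deg 101.72650447824758
```

View pics/s16z.png

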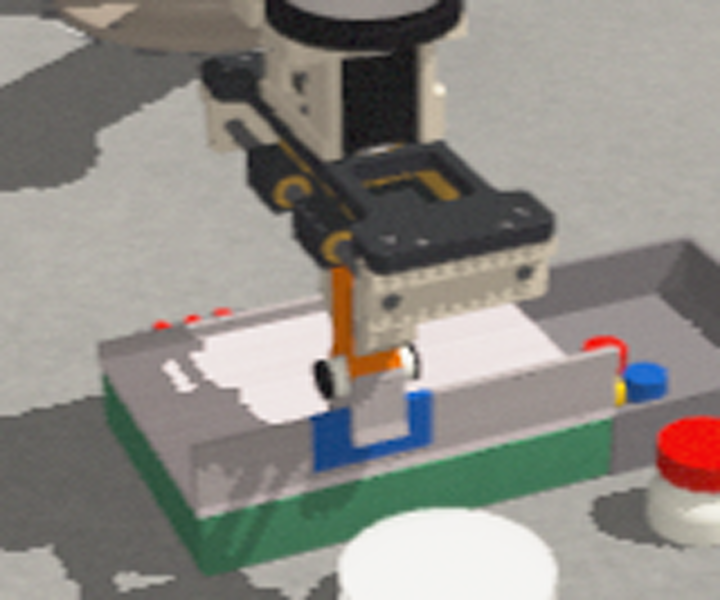

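Straddling the lip on the band. Lower gently to contact.

servo_tool:
  angular:
    - [0,0,0]
    - [0,0,0]
    - [0,0,0]
    - [0,0,0]
    - [0,0,0]
    - [0,0,0]
    - [0,0,0]
  slide:
    - [0.3,0.5,-3]
    - [0.5,0.7,-6]
    - [0.5,0.7,-8]
    - [0.5,0.7,-10]
    - [0.5,0.7,-11]
    - [0.5,0.7,-11]
    - [0.5,0.7,-11]
  grip: [-1,-1,-1,-1,-1,-1,-1]

```text
time: 21.1
tool_pos: [661.5, -19.7, 109.6]
tcp_rot: [3.142, 0.0, 1.776]
contact_force: [-0.1, 0.1, -1.4]
grip_width: 18.1
```

servo_tool:
  angular:
    - [0,0,0]
    - [0,0,0]
    - [0,0,0]
    - [0,0,0]
    - [0,0,0]
  slide:
    - [0,0,-0.8]
    - [0,0,-1.5]
    - [0,0,-2]
    - [0,0,-2]
    - [0,0,-2]
  grip: [-1,-1,-1,-1,-1]

```text
time: 21.52
tool_pos: [661.5, -19.7, 107.6]
tcp_rot: [3.141, 0.0, 1.776]
contact_force: [0.5, 0.6, -0.4]
grip_width: 18.1
```

servo_tool:
  angular:
    - [0,0,0]
    - [0,0,0]
    - [0,0,0]
    - [0,0,0]
    - [0,0,0]
  slide:
    - [0,0,-0.7]
    - [0,0,-1.4]
    - [0,0,-1.4]
    - [0,0,-1.4]
    - [0,0,-1.4]
  grip: [-1,-1,-1,-1,-1]

```text
time: 21.93
tool_pos: [661.6, -19.8, 107.4]
tcp_rot: [3.141, 0.0, 1.776]
contact_force: [-2.0, 0.3, 6.7]
grip_width: 18.4
```

servo_tool:
  angular:
    - [0,0,0]
    - [0,0,0]
    - [0,0,0]
    - [0,0,0]
    - [0,0,0]
    - [0,0,0]
    - [0,0,0]
    - [0,0,0]
    - [0,0,0]
    - [0,0,0]
  slide:
    - [0,0,-0.8]
    - [0,0,-0.8]
    - [0,0,-0.8]
    - [0,0,-0.8]
    - [0,0,-0.8]
    - [0,0,-0.8]
    - [0,0,-0.8]
    - [0,0,-0.8]
    - [0,0,-0.8]
    - [0,0,-0.8]
  grip: [-1,-1,1,1,1,1,1,1,1,1]

```text
time: 22.77
tool_pos: [661.6, -19.7, 105.2]
tcp_rot: [3.142, -0.0, 1.776]
contact_force: [0.1, -0.9, -0.2]
grip_width: 66.9
```

servo_tool:
  angular:
    - [0,0,0]
    - [0,0,0]
    - [0,0,0]
    - [0,0,0]
    - [0,0,0]
  slide:
    - [0,0,1]
    - [0,0,1]
    - [0,0,1]
    - [0,0,1]
    - [0,0,1]
  grip: [1,1,1,1,1]

```text
time: 23.18
tool_pos: [661.5, -19.7, 106.4]
tcp_rot: [3.141, 0.0, 1.776]
contact_force: [-0.4, -0.4, 1.2]
grip_width: 91.6
```

```bash
python3 st.py
python3 - <<'E'
from h import *
c=cap('scene','s17')
cv2.imwrite('pics/s17z.png',cv2.resize(c['img'][170:320,230:390],None,fx=4.5,fy=4,interpolation=2))
E
```

```text
23.183 [661.533 -19.742 106.366] [3.141 0.    1.776] [-0.146  0.695  1.266 -0.     1.18  -0.35 ] [-0.428 -0.381  1.2  ] [-0.088  0.077 -0.024] 91.569
yaw deg 101.73438101941228
```

View pics/s17z.png

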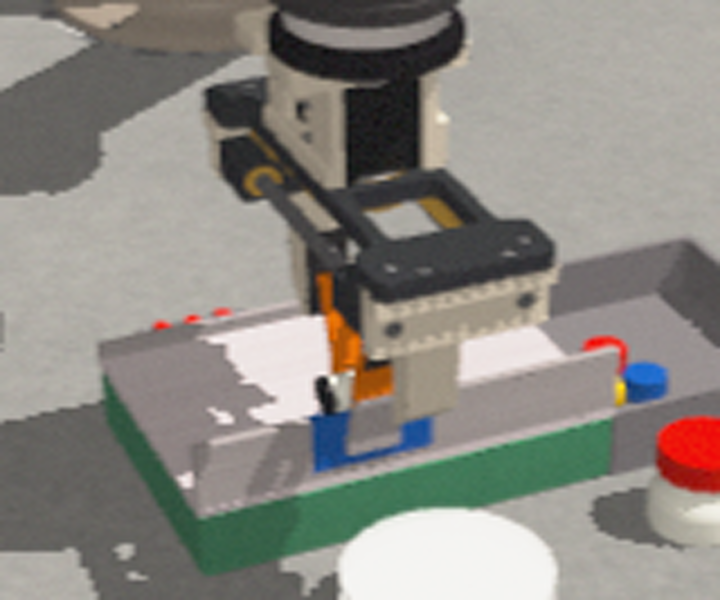

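servo_tool:
  angular:
    - [0,0,0]
    - [0,0,0]
    - [0,0,0]
    - [0,0,0]
    - [0,0,0]
    - [0,0,0]
    - [0,0,0]
    - [0,0,0]
    - [0,0,0]
    - [0,0,0]
  slide:
    - [0,0,10]
    - [0,0,25]
    - [0,0,50]
    - [0,0,80]
    - [0,0,110]
    - [0,0,120]
    - [-20,30,120]
    - [-40,60,120]
    - [-60,95,120]
    - [-80,130,120]
  grip: [1,1,1,1,1,1,1,1,1,1]

```text
time: 24.07
tool_pos: [580.3, 111.0, 226.3]
tcp_rot: [3.142, -0.0, 1.774]
contact_force: [1.1, 1.0, 0.0]
grip_width: 91.9
```

servo_tool:
  angular:
    - [0,0,0]
    - [0,0,0]
    - [0,0,0]
    - [0,0,0]
    - [0,0,0]
    - [0,0,0]
  slide:
    - [-20,35,0]
    - [-40,70,0]
    - [-60,105,0]
    - [-80,140,0]
    - [-100,175,0]
    - [-110,190,0]
  grip: [1,1,1,1,1,1]

```text
time: 24.57
tool_pos: [468.8, 303.9, 226.6]
tcp_rot: [-3.141, -0.001, 1.779]
contact_force: [0.2, -0.5, -0.9]
grip_width: 91.9
```

```bash
python3 st.py
python3 - <<'E'
from h import *
c=cap('scene','s18');cap('top','t18')
cv2.imwrite('pics/s18z.png',cv2.resize(c['img'][220:320,240:380],None,fx=5.6,fy=5.6,interpolation=2))
a=np.radians(11.75);o=np.array([592,-13.])
for t in('s18','t18'):
    c=load(t);W=cloud(c);h=cv2.cvtColor(c['img'],cv2.COLOR_BGR2HSV).astype(int)
    d=W[...,:2]-o;L=np.stack([d[...,0]*np.cos(a)+d[...,1]*np.sin(a),-d[...,0]*np.sin(a)+d[...,1]*np.cos(a),W[...,2]],-1)
    R=(abs(L[...,0]-67)<45)&(abs(L[...,1]+20)<45)
    og=R&(h[...,0]<20)&(h[...,1]>180)&(L[...,2]>85);P=L[og];print(t,'levers',len(P),np.percentile(P,[1,99],axis=0).round(1).tolist())
    wh=R&(h[...,1]<50)&(h[...,2]>140)&(L[...,2]>84)&(L[...,2]<110);P=L[wh];print('barrel',len(P),np.percentile(P,[1,50,99],axis=0).round(1).tolist())
    b=(h[...,0]>100)&(h[...,0]<125)&(h[...,1]>120)&(abs(L[...,0]-67)<15)&(abs(L[...,1]+20)<60)&(L[...,2]>48)&(L[...,2]<88);print('band',np.percentile(L[b][:,1],[1,99]))
E
```

```text
24.567 [468.762 303.862 226.565] [-3.141e+00 -1.000e-03  1.779e+00] [0.437 0.404 1.43  0.002 1.307 0.229] [ 0.167 -0.458 -0.855] [-0.06   0.024 -0.017] 91.933
yaw deg 101.90319536743688
s18 levers 338 [[42.3, -31.0, 96.4], [92.9, -9.2, 144.0]]
barrel 53 [[62.6, -37.9, 89.7], [73.6, -29.7, 98.4], [82.1, 2.2, 103.7]]
band [-45.35623922   8.05331539]Traceback (most recent call last):
  File "<stdin>", line 9, in <module>
    return _quantile_unchecked(
        a, q, axis, out, overwrite_input, method, keepdims, weights)
    return _ureduce(a,
                    func=_quantile_ureduce_func,
    ...<5 lines>...
                    overwrite_input=overwrite_input,
                    method=method)
    r = func(a, **kwargs)
    result = _quantile(arr,
                       quantiles=q,
    ...<2 lines>...
                       out=out,
                       weights=wgt)
    slices_having_nans = np.isnan(arr[-1, ...])
                                  ~~~^^^^^^^^^
IndexError: index -1 is out of bounds for axis 0 with size 0
```

View pics/s18z.png

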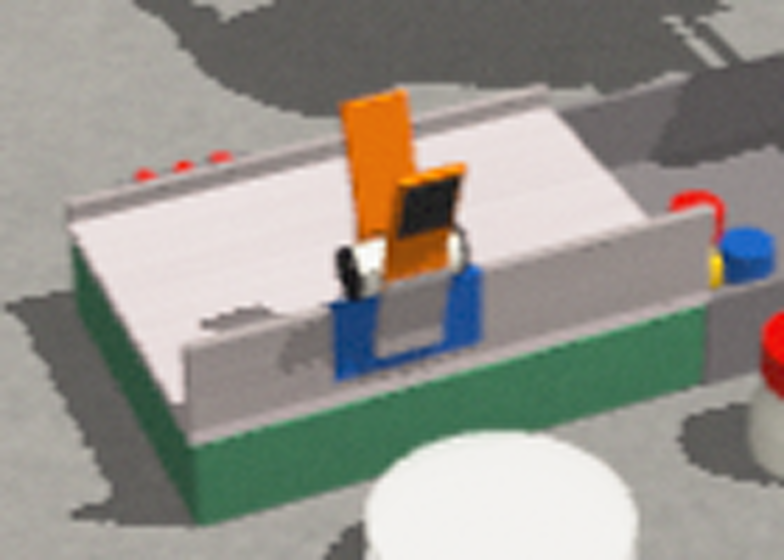

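View pics/t18.png

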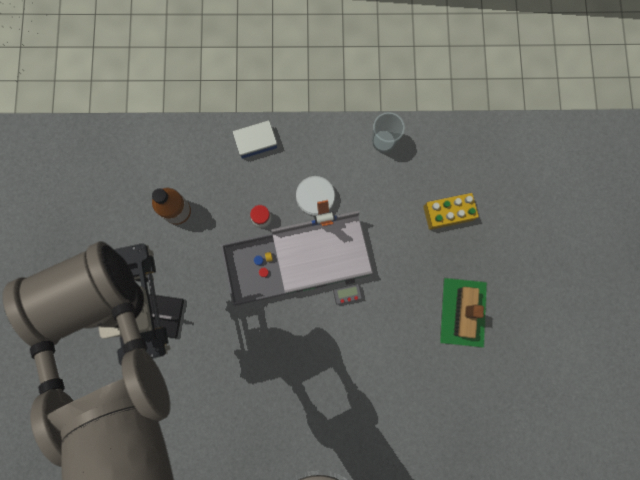

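Run:
```python
from h import *
def model(o2,yaw,zedge):
    a=np.radians(yaw);ex=np.array([np.cos(a),np.sin(a),0]);ey=np.array([-np.sin(a),np.cos(a),0]);b=np.array([*o2,zedge+9.])
    pts={}
    for s in(1,-1):
        for t in(1,-1): pts[f'top{s}{t}']=b+s*26.5*ex+t*12*ey+np.array([0,0,51])
    for t in(1,-1): pts[f'jaw{t}']=b+5*ex+t*12*ey+np.array([0,0,-34])
    for t in(1,-1): pts[f'bar{t}']=b+t*21*ey
    return pts
def ov(t,o2,yaw,ze,box,k,out,corr=(0,0,0)):
    c=load(t);x0,x1,y0,y1=box;im=cv2.resize(c['img'][y0:y1,x0:x1],None,fx=k,fy=k,interpolation=cv2.INTER_CUBIC)
    p=model(o2,yaw,ze)
    for n,X in p.items():
        q=(proj(c,X+np.array(corr))[0]-[x0,y0]+.5)*k; cv2.drawMarker(im,tuple(int(round(e)) for e in q),(0,255,0) if 'top' in n else (255,0,255),cv2.MARKER_CROSS,14,1)
    cv2.imwrite(out,im)
ov('scene0',(454.3,338.5),-8.4,65,(420,475,175,240),9,'pics/ovA.png')
ov('s18',(661.6,-19.7),11.75,80,(295,335,230,295),9,'pics/ovB.png')
a=cv2.imread('pics/ovA.png');b=cv2.imread('pics/ovB.png');a=a[:585];h=max(a.shape[0],b.shape[0])
cv2.imwrite('pics/ov.png',np.hstack([cv2.copyMakeBorder(i,0,h-i.shape[0],0,10,0) for i in(a,b)])[:600,:])
print(cv2.imread('pics/ov.png').shape)
```

```text
(585, 875, 3)
```

View pics/ovA.png

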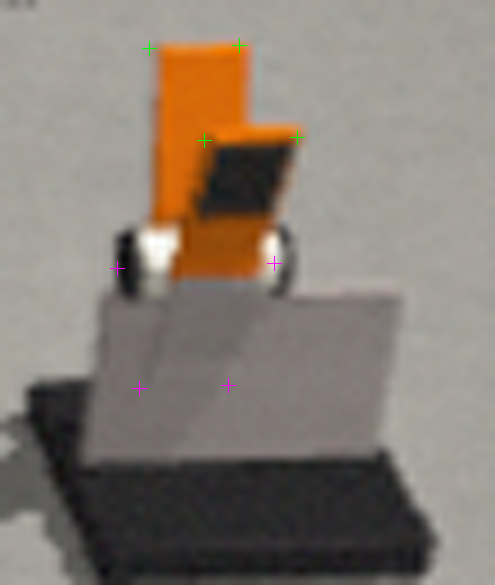

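View pics/ovB.png

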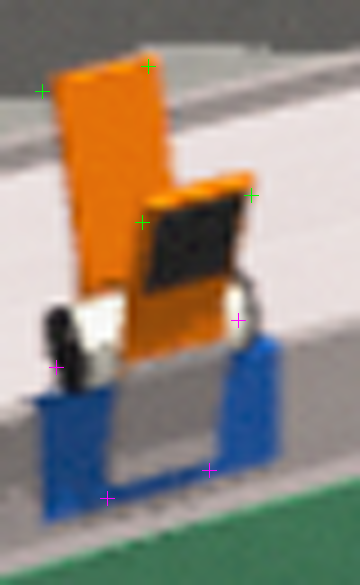

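Run:
```python
from h import *
c=load('s18');a=np.radians(11.75);ex=np.array([np.cos(a),np.sin(a),0]);ey=np.array([-np.sin(a),np.cos(a),0])
x0,x1,y0,y1=235,385,225,320;k=5.3
im=cv2.resize(c['img'][y0:y1,x0:x1],None,fx=k,fy=k,interpolation=cv2.INTER_CUBIC)
def mk(p,col):
    q=(proj(c,p)[0]-[x0,y0]+.5)*k;cv2.drawMarker(im,tuple(int(round(e)) for e in q),col,cv2.MARKER_CROSS,14,1)
o=np.array([592,-13,0.])
for wx,wy,z in((70,-100,80),(65,-100,80),(70,100,80),(70,-48,80),(70,8,80),(70,-100,45),(-70,-100,53),(-70,100,53),(70,-48,45),(70,8,45)): mk(o+wx*ex+wy*ey+np.array([0,0,z]),(0,255,0))
cv2.imwrite('pics/ovC.png',im)
```

```text
(no output)
```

View pics/ovC.png

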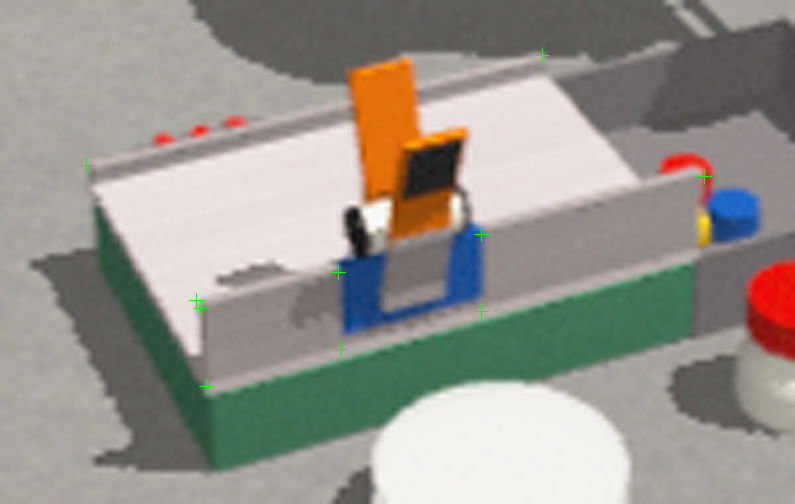

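Run:
```python
from h import *
def an(t,o2,yaw,ze):
    c=load(t);W=cloud(c);a=np.radians(yaw);d=W[...,:2]-np.array(o2)
    L=np.stack([d[...,0]*np.cos(a)+d[...,1]*np.sin(a),-d[...,0]*np.sin(a)+d[...,1]*np.cos(a),W[...,2]-ze],-1)
    h=cv2.cvtColor(c['img'],cv2.COLOR_BGR2HSV).astype(int)
    R=(abs(L[...,0])<35)&(abs(L[...,1])<30)
    print(t)
    q=L[R&(L[...,2]>-30)&(L[...,2]<80)]
    for nm,m in(('leverF',(q[:,0]>8)&(q[:,2]>20)),('leverB',(q[:,0]<-8)&(q[:,2]>20)),('barrel',(abs(q[:,0])<6)&(q[:,2]>5)&(q[:,2]<30))):
        p=q[m]
        if len(p)>5:
            s=np.sort(p[:,2])[::-1]; print(nm,len(p),'z top',s[:8].round(1),'pct50',np.median(s).round(1))
            if 'lever' in nm: 
                A=np.polyfit(p[:,2],np.abs(p[:,0]),1); print('   |x| at z=40:',np.polyval(A,40).round(1),'slope',A[0].round(3), 'xmed')
    m=(abs(L[...,0])<4)&(abs(L[...,1])>24)&(abs(L[...,1])<45)&(abs(L[...,2])<6); p=L[m]; print(' edge z p90',np.percentile(p[:,2],[50,90]).round(1),len(p))
an('scene0',(454.3,338.5),-8.4,65);an('s14',(454.3,338.5),-8.4,65)
an('s18',(661.6,-19.7),11.75,80);an('top0',(454.3,338.5),-8.4,65);an('t18',(661.6,-19.7),11.75,80)
```

```text
scene0
leverF 145 z top [62.  61.9 61.6 61.3 61.  61.  60.5 60.5] pct50 42.5
   |x| at z=40: 19.5 slope 0.328 xmed
leverB 140 z top [61.2 60.9 60.9 60.8 60.6 60.2 60.1 59.8] pct50 45.5
   |x| at z=40: 17.2 slope 0.311 xmed
barrel 26 z top [18.9 18.  17.8 17.7 17.5 17.4 17.2 16.9] pct50 15.2
 edge z p90 [-2.7  0.4] 21
s14
leverF 258 z top [79.8 79.8 79.5 79.4 79.4 79.3 78.6 78.4] pct50 45.6
   |x| at z=40: 13.5 slope 0.18 xmed
leverB 15 z top [79.3 78.1 76.7 74.6 74.4 71.8 71.8 70.8] pct50 70.8
   |x| at z=40: 14.6 slope 0.143 xmed
 edge z p90 [-1.8  0. ] 24
s18
leverF 196 z top [65.  64.3 63.8 63.7 63.7 63.5 63.5 62.9] pct50 44.5
   |x| at z=40: 19.0 slope 0.328 xmed
leverB 238 z top [65.  64.5 64.1 63.7 63.6 63.5 63.3 63.2] pct50 45.8
   |x| at z=40: 15.6 slope 0.315 xmed
barrel 49 z top [23.4 21.6 21.5 21.4 21.4 21.3 21.2 21. ] pct50 19.2
 edge z p90 [-1.1  0.5] 79
top0
leverF 101 z top [63.1 62.7 62.7 62.2 61.8 61.8 61.8 61.3] pct50 46.9
   |x| at z=40: 16.9 slope 0.351 xmed
leverB 120 z top [65.1 63.9 63.  62.7 62.1 61.6 61.6 61.4] pct50 48.1
   |x| at z=40: 15.9 slope 0.403 xmed
barrel 124 z top [22.7 22.2 22.1 21.7 21.2 21.1 20.5 20.5] pct50 17.0
 edge z p90 [-1.1  1.8] 26
t18
leverF 137 z top [68.1 66.3 66.3 65.9 65.3 64.9 64.5 64. ] pct50 44.7
   |x| at z=40: 15.4 slope 0.338 xmed
leverB 56 z top [66.3 66.  65.9 65.3 64.6 64.4 64.4 64.3] pct50 57.3
   |x| at z=40: 15.4 slope 0.374 xmed
barrel 108 z top [26.2 25.3 24.2 24.  23.7 23.5 23.4 23.4] pct50 20.4
 edge z p90 [-0.9  2.9] 61
```

servo_tool:
  angular:
    - [0,0,-7]
    - [0,0,-14]
    - [0,0,-21]
    - [0,0,-28]
    - [0,0,-35]
    - [0,0,-42]
    - [0,0,-49]
    - [0,0,-56]
    - [0,0,-63]
    - [0,0,-70]
  slide:
    - [10,-17,0]
    - [25,-42,0]
    - [45,-75,0]
    - [65,-110,0]
    - [85,-144,0]
    - [105,-178,0]
    - [125,-211,0]
    - [145,-245,0]
    - [165,-278,0]
    - [180,-303,0]
  grip: [-0.35,-0.35,-0.35,-0.35,-0.35,-0.35,-0.35,-0.35,-0.35,-0.35]

```text
time: 25.5
tool_pos: [652.6, -7.6, 226.1]
tcp_rot: [3.141, 0.001, 0.545]
contact_force: [0.6, -0.1, -0.6]
grip_width: 31.7
```

servo_tool:
  angular:
    - [0,0,-7]
    - [0,0,-14]
    - [0,0,-20.1]
    - [0,0,-20.1]
    - [0,0,-20.1]
    - [0,0,-20.1]
  slide:
    - [8,-12,0]
    - [12.5,-20,0]
    - [12.5,-20,0]
    - [12.5,-20,0]
    - [12.5,-20,0]
    - [12.5,-20,0]
  grip: [-0.35,-0.35,-0.35,-0.35,-0.35,-0.35]

```text
time: 26.0
tool_pos: [663.8, -23.2, 226.3]
tcp_rot: [3.141, 0.0, 0.206]
contact_force: [1.0, 0.9, 0.5]
grip_width: 30.0
```

```bash
python3 st.py
```

```text
26.0 [663.844 -23.17  226.338] [3.141 0.    0.206] [-0.15   0.608  1.089 -0.     1.445  1.215] [1.042 0.865 0.528] [-0.049  0.209  0.033] 30.014
yaw deg 11.792900324881634
```

servo_tool:
  angular:
    - [0,0,0]
    - [0,0,0]
    - [0,0,0]
    - [0,0,0]
    - [0,0,0]
    - [0,0,0]
    - [0,0,0]
  slide:
    - [-2,3.5,-15]
    - [-2,3.5,-35]
    - [-2,3.5,-55]
    - [-2,3.5,-68]
    - [-2,3.5,-72]
    - [-2,3.5,-72]
    - [-2,3.5,-72]
  grip: [-0.35,-0.35,-0.35,-0.35,-0.35,-0.35,-0.35]

```text
time: 26.58
tool_pos: [662.4, -19.1, 155.2]
tcp_rot: [3.141, -0.001, 0.204]
contact_force: [1.1, -0.4, -0.1]
grip_width: 29.7
```

```bash
python3 st.py
python3 - <<'E'
from h import *
c=cap('scene','s19')
cv2.imwrite('pics/s19z.png',cv2.resize(c['img'][180:310,250:390],None,fx=4.5,fy=4.5,interpolation=2))
T=bot.get_obs()['tool_pos']
a=np.radians(11.75);W=cloud(c);d=W[...,:2]-T[:2];h=cv2.cvtColor(c['img'],cv2.COLOR_BGR2HSV).astype(int)
L=np.stack([d[...,0]*np.cos(a)+d[...,1]*np.sin(a),-d[...,0]*np.sin(a)+d[...,1]*np.cos(a),W[...,2]],-1)
R=(abs(L[...,0])<40)&(abs(L[...,1])<50)
og=R&(h[...,0]<20)&(h[...,1]>180)&(L[...,2]>95)&(L[...,2]<150);P=L[og];print('lever',np.percentile(P,[2,98],axis=0).round(1).tolist())
fg=R&(L[...,2]>T[2])&(L[...,2]<T[2]+25);
for s in(1,-1):
    P=L[fg&(s*L[...,1]>5)];print('finger',s,len(P),np.percentile(P,[3,50,97],axis=0).round(1).tolist())
E
```

```text
26.583 [662.375 -19.145 155.199] [ 3.141e+00 -1.000e-03  2.040e-01] [-0.144  0.652  1.206 -0.     1.283  1.222] [ 1.092 -0.401 -0.067] [-0.086  0.109 -0.003] 29.73
yaw deg 11.706171872797864
lever [[-24.0, -10.4, 97.6], [25.5, 10.6, 143.7]]
finger 1 134 [[-8.6, 17.3, 157.3], [10.1, 20.2, 169.6], [13.5, 33.2, 179.5]]
finger -1 100 [[-8.6, -29.6, 158.9], [11.2, -22.0, 172.2], [13.4, -13.5, 180.4]]
```

View pics/s19z.png

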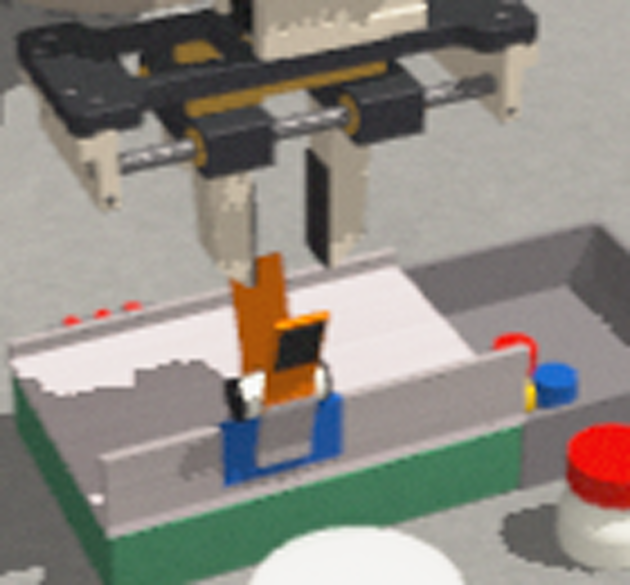

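servo_tool:
  angular:
    - [0,0,0]
    - [0,0,0]
    - [0,0,0]
    - [0,0,0]
    - [0,0,0]
    - [0,0,0]
    - [0,0,0]
    - [0,0,0]
    - [0,0,0]
    - [0,0,0]
  slide:
    - [0,-0.8,0]
    - [0,-0.8,-6]
    - [0,-0.8,-13]
    - [0,-0.8,-21]
    - [0,-0.8,-29]
    - [0,-0.8,-37]
    - [0,-0.8,-44]
    - [0,-0.8,-47]
    - [0,-0.8,-47]
    - [0,-0.8,-47]
  grip: [-0.28,-0.28,-0.28,-0.28,-0.28,-0.28,-0.28,-0.28,-0.28,-0.28]

```text
time: 27.47
tool_pos: [662.1, -20.0, 107.2]
tcp_rot: [3.142, 0.0, 0.203]
contact_force: [-1.6, 0.2, -0.9]
grip_width: 32.8
```

```bash
python3 st.py
python3 - <<'E'
from h import *
c=cap('scene','s20')
cv2.imwrite('pics/s20z.png',cv2.resize(c['img'][200:310,250:370],None,fx=5.3,fy=5.3,interpolation=2))
E
```

```text
27.467 [662.076 -20.026 107.21 ] [3.142 0.    0.203] [-0.146  0.695  1.263 -0.     1.184  1.222] [-1.562  0.218 -0.895] [-0.054  0.143 -0.012] 32.804
yaw deg 11.633547720127128
```

View pics/s20z.png

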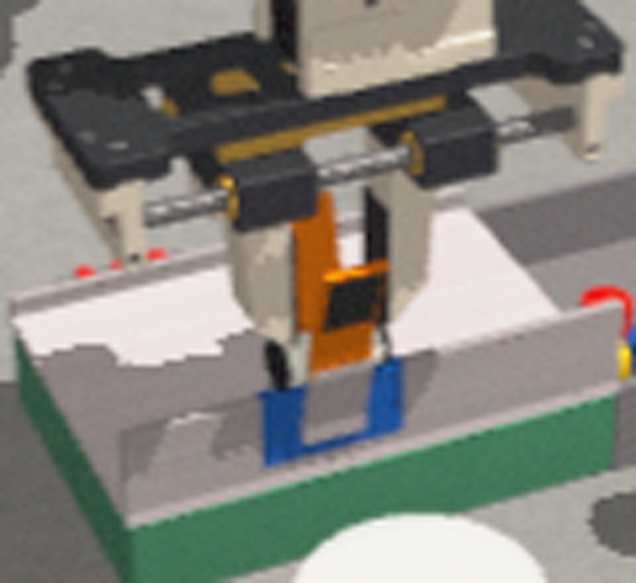

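Straddling cleanly. Push down in steps.

servo_tool:
  angular:
    - [0,0,0]
    - [0,0,0]
    - [0,0,0]
    - [0,0,0]
    - [0,0,0]
  slide:
    - [0,0,-2]
    - [0,0,-4]
    - [0,0,-5.5]
    - [0,0,-6.5]
    - [0,0,-6.5]
  grip: [-0.28,-0.28,-0.28,-0.28,-0.28]

```text
time: 27.93
tool_pos: [662.1, -20.1, 101.1]
tcp_rot: [3.141, -0.0, 0.203]
contact_force: [0.1, -0.2, 1.0]
grip_width: 32.8
```

servo_tool:
  angular:
    - [0,0,0]
    - [0,0,0]
    - [0,0,0]
    - [0,0,0]
  slide:
    - [0,0,-0.5]
    - [0,0,-1]
    - [0,0,-1.5]
    - [0,0,-1.5]
  grip: [-0.28,-0.28,-0.28,-0.28]

```text
time: 28.27
tool_pos: [662.6, -20.1, 100.5]
tcp_rot: [3.141, -0.002, 0.203]
contact_force: [-0.3, -0.1, 5.3]
grip_width: 33.0
```

servo_tool:
  angular:
    - [0,0,0]
    - [0,0,0]
    - [0,0,0]
    - [0,0,0]
    - [0,0,0]
  slide:
    - [0,0,-0.5]
    - [0,0,-1]
    - [0,0,-1.5]
    - [0,0,-1.5]
    - [0,0,-1.5]
  grip: [-0.28,-0.28,-0.28,-0.28,-0.28]

```text
time: 28.68
tool_pos: [662.6, -20.1, 99.0]
tcp_rot: [3.141, -0.002, 0.203]
contact_force: [-1.3, -0.6, 5.8]
grip_width: 32.8
```

servo_tool:
  angular:
    - [0,0,0]
    - [0,0,0]
    - [0,0,0]
    - [0,0,0]
  slide:
    - [0,0,-0.5]
    - [0,0,-1]
    - [0,0,-1]
    - [0,0,-1]
  grip: [-0.28,-0.28,-0.28,-0.28]

```text
time: 29.02
tool_pos: [662.6, -20.2, 98.0]
tcp_rot: [3.141, -0.002, 0.203]
contact_force: [-0.8, -0.6, 6.0]
grip_width: 33.3
```

Sliding down as hoped (about 6 N friction); continue until the force rises.

servo_tool:
  angular:
    - [0,0,0]
    - [0,0,0]
    - [0,0,0]
    - [0,0,0]
  slide:
    - [0,0,-0.5]
    - [0,0,-1]
    - [0,0,-1]
    - [0,0,-1]
  grip: [-0.28,-0.28,-0.28,-0.28]

```text
time: 29.35
tool_pos: [662.8, -20.2, 97.9]
tcp_rot: [3.14, -0.003, 0.203]
contact_force: [-2.2, 1.1, 9.7]
grip_width: 33.0
```

servo_tool:
  angular:
    - [0,0,0]
    - [0,0,0]
    - [0,0,0]
    - [0,0,0]
  slide:
    - [0,0,-0.5]
    - [0,0,-1]
    - [0,0,-1]
    - [0,0,-1]
  grip: [-0.28,-0.28,-0.28,-0.28]

```text
time: 29.68
tool_pos: [662.9, -20.2, 97.7]
tcp_rot: [3.14, -0.003, 0.203]
contact_force: [-4.6, 0.1, 14.8]
grip_width: 33.0
```

servo_tool:
  angular:
    - [0,0,0]
    - [0,0,0]
    - [0,0,0]
    - [0,0,0]
    - [0,0,0]
    - [0,0,0]
    - [0,0,0]
    - [0,0,0]
    - [0,0,0]
    - [0,0,0]
  slide:
    - [0,0,2]
    - [0,0,6]
    - [0,0,14]
    - [0,0,26]
    - [0,0,45]
    - [0,0,70]
    - [0,0,100]
    - [0,0,130]
    - [-15,25,130]
    - [-35,55,130]
  grip: [-0.28,-0.28,-0.28,-0.28,-0.28,-0.28,-0.28,-0.28,-0.28,-0.28]

```text
time: 30.52
tool_pos: [628.8, 33.5, 227.8]
tcp_rot: [3.139, -0.006, 0.2]
contact_force: [-0.0, 1.0, -0.2]
grip_width: 32.7
```

servo_tool:
  angular:
    - [0,0,0]
    - [0,0,0]
    - [0,0,0]
    - [0,0,0]
    - [0,0,0]
    - [0,0,0]
    - [0,0,0]
    - [0,0,0]
    - [0,0,0]
  slide:
    - [-20,35,0]
    - [-40,70,0]
    - [-60,105,0]
    - [-80,140,0]
    - [-100,175,0]
    - [-120,210,0]
    - [-140,245,0]
    - [-150,260,0]
    - [-150,260,0]
  grip: [0,0,0,0,0,0,0,0,0]

```text
time: 31.27
tool_pos: [474.7, 298.5, 225.9]
tcp_rot: [-3.14, -0.001, 0.208]
contact_force: [0.5, 0.2, -0.7]
grip_width: 45.7
```

```bash
python3 st.py
python3 - <<'E'
from h import *
c=cap('scene','s21');cap('top','t21')
cv2.imwrite('pics/s21z.png',cv2.resize(c['img'][220:320,240:380],None,fx=5.6,fy=5.6,interpolation=2))
def an(t,o2,yaw,ze):
    c=load(t);W=cloud(c);a=np.radians(yaw);d=W[...,:2]-np.array(o2)
    L=np.stack([d[...,0]*np.cos(a)+d[...,1]*np.sin(a),-d[...,0]*np.sin(a)+d[...,1]*np.cos(a),W[...,2]-ze],-1)
    R=(abs(L[...,0])<35)&(abs(L[...,1])<30)
    q=L[R&(L[...,2]>-30)&(L[...,2]<80)]
    for nm,m in(('leverF',(q[:,0]>8)&(q[:,2]>20)),('leverB',(q[:,0]<-8)&(q[:,2]>20)),('barrel',(abs(q[:,0])<6)&(q[:,2]>5)&(q[:,2]<30))):
        p=q[m]; s=np.sort(p[:,2])[::-1]; print(t,nm,'z top',s[:6].round(1),'y',np.percentile(p[:,1],[2,98]).round(1))
an('s21',(661.6,-19.7),11.75,80);an('t21',(661.6,-19.7),11.75,80)
c=load('t21');W=cloud(c);m=W[...,2]>100
u,v=np.meshgrid(np.arange(640),np.arange(480)); m&=(u>435)&(u<495)&(v>270)&(v<350)
print('handle top centre',np.nanmedian(W[m],0))
E
```

```text
31.267 [474.703 298.456 225.947] [-3.14e+00 -1.00e-03  2.08e-01] [4.240e-01 4.080e-01 1.426e+00 1.000e-03 1.307e+00 1.786e+00] [ 0.542  0.207 -0.651] [-0.05   0.146  0.034] 45.729
yaw deg 11.91361089942735
s21 leverF z top [61.7 61.2 60.9 60.7 60.7 60.6] y [-10.4  12.6]
s21 leverB z top [61.8 61.4 61.2 60.8 60.8 60.6] y [-10.   12.6]
s21 barrel z top [19.9 19.3 19.  18.7 18.7 18.4] y [-19.5  21.2]
t21 leverF z top [63.6 63.3 61.5 61.3 61.1 61. ] y [-12.6  10.4]
t21 leverB z top [63.3 63.2 63.2 62.7 62.7 62.4] y [-11.9  10.5]
t21 barrel z top [22.4 22.3 20.8 20.5 20.4 20.4] y [-21.1  19.4]
handle top centre [ 454.2186494  -336.06338809  112.7312052 ]
```

View pics/s21z.png

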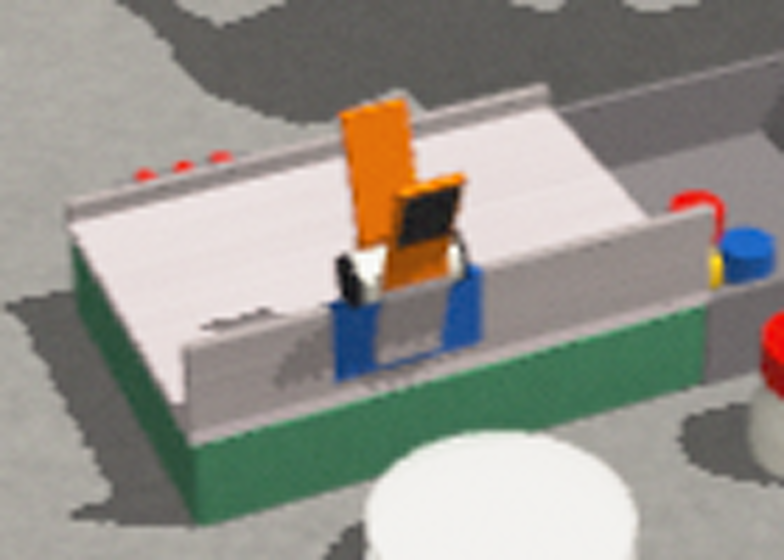

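View pics/t21.png

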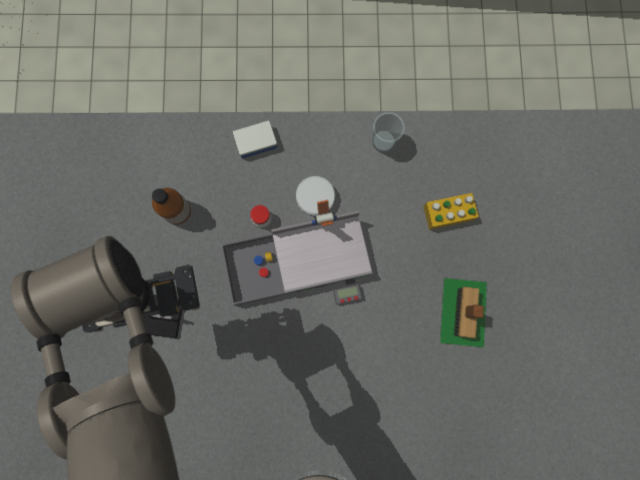

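View pics/s21.png

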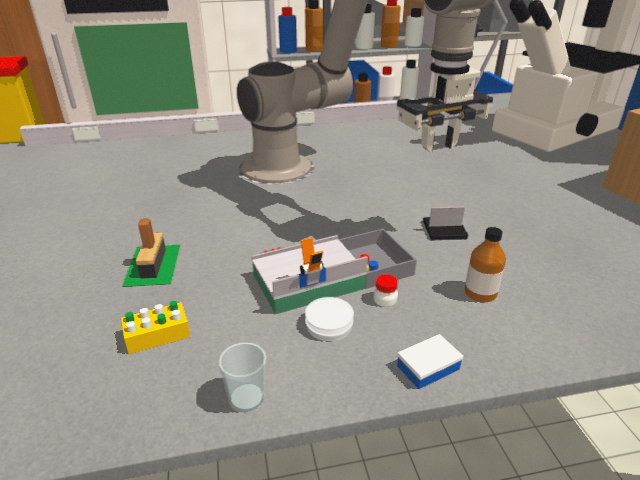

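Run:
```python
from h import *
c=load('t21');W=cloud(c);z=W[...,2];u,v=np.meshgrid(np.arange(640),np.arange(480))
m=(z>46)&(z<57)&(u>435)&(u<495)&(v>270)&(v<350);print('brush head',cv2.minAreaRect(W[m][:,:2].astype(np.float32)))
print(bot.close_job())
```

```text
brush head ((454.17913818359375, -338.60638427734375), (36.950111389160156, 112.09579467773438), 82.42040252685547)
the job is handed in; nothing more can be done
None
```

I swept the caps, returned the brush and moved the clip to the warmer's lip, then handed the job in at about 31 s of the 67 s allowed.

- **Caps:** all three are in the catch tray, swept off in one pass with the brush. The last top picture shows them there and the plate empty.
- **Brush:** it stands upright on the mat at about (454, −339), against a measured mat centre of (455, −340).
- **Clip:** it grips the lip with its jaws inside the blue band.
    - After the first release it sat about 3 mm too high. I pressed its barrel ends down with the fingertips until it stopped at the expected height, with about 15 N on the tool.
    - The last pictures show it upright. Its lever and barrel heights above the edge match those on its stand to within about 1 mm.
- **Other things:** the bystanders look unmoved in the last pictures. The arm is clear of everything.

The two cameras disagreed by 2 to 3 mm in places, so I used the average of their positions. With the clip squeezed, the gripper read 18 mm rather than the 25 mm given for the levers. The levers looked upright and it still lifted off and fitted cleanly.

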